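# Level up four machine supports with packing blocks

### The arm

A 6-joint arm with a two-finger parallel gripper is mounted at the origin on a cart in front of the work surface, level with it; the furniture and walls round the work are solid. World frame = base frame: x ahead of the robot, y to its left, z up, the work surface at z = 0. Lengths are in mm, angles in rad, forces in N, time in s.
With the tool pointing down it reaches from about 275 to 1000 mm from the base axis. Payload 8.4 kg.
Tool frame: the origin (TCP) lies between the finger pads; the fingertips stand 8 mm ahead of it and the grasp point (between the pads) lies 11 mm behind it (tcp_to_tips is the distance from the TCP to the fingertips, in mm); z points along the fingers, y is the line along which they close (so a half turn about z gives the same grasp; the last joint's range is limited). The gripper opens to 85 mm and grips with 20 to 120 N. Pads are 22 mm wide; open, the fingers measure 114 mm over their backs; the gripper's body (76 mm by 85 mm) begins 54 mm behind the grasp point. The pads swing forward as they close: fully open they stand 13 mm farther back than shut.
Start: joints at [-0.002, 0.353, 1.633, -0, 1.155, -0.002], TCP at [625.002, -0, 239.281] pointing down, gripper open.
Joint ranges: [-2.63, 2.63], [-0.92, 2.1], [0.06, 2.66], [-1.3, 4.44], [0, 2.69], [-3.02, 3.02]. Speed limits (rad/s): [2.22, 2.22, 2.79, 3.14, 3.14, 3.14].

### API

Orientations are given as [roll, pitch, yaw] about the fixed x, y, z axes, in that order (R = Rz(yaw) Ry(pitch) Rx(roll)).
In Python, from rig import * gives the robot as it stands.
- The arm moves only by the tool step_arm, never from a script. Its argument "motion" is a list of rows, each an object with "claw": the finger opening in mm, from 0 to 85.4; "delta_pos": the shift along the tool's x, y, z in mm, a list of three; "turn": the turn about the tool's z in rad. In form: [{"claw": claw, "delta_pos": [dx, dy, dz], "turn": turn}, ...]. A call has 1 to 8 rows; each row shifts and turns the commanded pose from where the row before left it, along the tool's axes as they then stand; what a row does not reach is not made up. A row lasts 1/12 s, in which the tool goes at most 41.7 mm and 7.16 degrees, less where a joint would pass 70% of its speed; a pose out of reach is approached as far as the arm can. A call is refused whole if a number of a shift passes 41.7 or a number of a turn 0.125, either way. A call with a gripper value outside its range is refused whole. The fingers move at their own pace and stop on an object; "force" is the grip in N (left out, the last holds). Time passes only in rows, so rows that do not move let the fingers close. It gives the time, the measured TCP pose, the force, the opening and the grip force at its end, in the units of the state.
- sense(): the state, without advancing time (a new reading comes with each control period).
- grab_frame(name): name is "scene" or "side" or "wrist"; returns a dict with "img" (480x640x3 uint8, red, green, blue), "vertical_fov" (degrees; the focal length in pixels is half the picture's height over the tangent of half this angle, whatever the lens; pixels are square), "cx", "cy" (the principal point, pixels), "R" (3x3) and "t" (3): a world point X has camera coordinates R X + t. Camera axes: x right, y down, z forward; pixel columns grow to the right and rows downward; lengths in mm; the calibration is good to about 2 mm. A picture is of the moment at which its call begins. There is no depth.
- sign_off(): hands the job in; it is judged then, once.
The state is a dict: "clock": time; "qpos": joint angles; "qvel": joint speeds; "joint_efforts": joint torques, N m; "eef_pos": TCP position; "tcp_rot": TCP orientation; "contact_force": force on the tool from outside, world axes, zero at the start; "wrist_torque": the same for the moment, N m; "opening": opening from 0.0 (shut) to 1.0 (fully open); "grasp_force": force on a finger pad.
Only numpy, scipy, OpenCV 4.12 (cv2) and the standard library are available. Lean on these libraries where they do the work, as an engineer would, in place of code of your own. Each camera call takes 0.05 s, during which the arm holds its last target. There are 200 camera calls.

### The job

Take the two piles of wooden packing blocks apart and set one block on each of the four steel supports, choosing them so that all four block tops come out level (a low support gets a thick block). Each block lies flat as it does in the pile, in the middle of its support's top plate and square to it, long side along long side. Leave the washer jar beside the piles and the bolt between the supports standing where they are.

Things in the scene. Friction and masses are not known exactly. Their poses are not given: they have to be found in the camera images.
- block_58: thickest wooden packing block, 66 x 104 mm, 58 mm thick; at the start it is the bottom of one pile, with block_34 on it. Origin in the centre of its underside, x across the 66 mm width, y along the 104 mm length, z up; about 0.26 kg.
- block_46: second thickest wooden packing block, 60 x 96 mm, 46 mm thick; at the start the bottom of the other pile, with block_22 on it. Origin in the centre of its underside, x across the 60 mm width, y along the length, z up; about 0.18 kg.
- block_34: wooden packing block, 52 x 84 mm, 34 mm thick, lying on block_58 at the start. Origin in the centre of its underside, x across the 52 mm width, y along the length, z up; about 0.1 kg.
- block_22: thinnest and smallest wooden packing block, 45 x 75 mm, 22 mm thick, lying on block_46 at the start. Origin in the centre of its underside, x across the 45 mm width, y along the length, z up; about 0.05 kg.
- support_22: lowest steel support, bolted down: grey column under a flat bright top plate 72 x 110 mm, plate top 22 mm above the bench. Its foot plate is 76 x 112 mm, with a bolt on a lug at either short end, reaching 77 mm from the centre along y and 12 mm high. Origin on the bench under its centre, x across the 72 mm width, y along the 110 mm length, z up.
- support_34: steel support of the same shape and plate size, plate top 34 mm above the bench; origin and axes as support_22.
- support_46: steel support of the same shape and plate size, plate top 46 mm above the bench; origin and axes as support_22.
- support_58: highest steel support, same shape and plate size, plate top 58 mm above the bench; origin and axes as support_22.
- washer_jar: jar of washers with a red lid, 60 mm across, 78 mm high, loose, standing on the robot's side of the piles (another such jar stands far off at the back of the other bench and does not matter); to be left alone. Origin in the centre of its underside, z up.
- hex_bolt: steel hex bolt standing upright on its head, 19 mm across, 61 mm high, loose, in the middle between the four supports; to be left alone. Origin in the centre of its underside, z up.
Things that resemble listed ones, but are neither listed nor needed, are in the scene too. Leave any turquoise look-alike of the block_34 alone.

How it is judged (in metres and radians):
At the end, for the whole second after the job is handed in: Block 58 on support 22, 46 on 34, 34 on 46, 22 on 58: each within 12 mm of the middle of its plate, resting on it (within 4 mm), its length within 0.2 rad of the plate's, upright within 0.06 rad, at rest and released; jar and bolt upright and within 30 mm of where they stood (horizontal distance between block_58 and support_22 below 0.012 m and z of block_58 in the frame of support_22 between 0.018 and 0.026 m and angle between the y axis of block_58 and the y axis of support_22, either way round below 0.2 rad and angle between each of block_58, block_46, block_34, block_22's own z axis and vertical below 0.06 rad and linear speed of each of block_58, block_46, block_34, block_22 below 0.02 m/s and angular speed of each of block_58, block_46, block_34, block_22 below 0.2 rad/s and contact force between each of block_58, block_46, block_34, block_22 and the fingers below 0.1 N and horizontal distance between block_46 and support_34 below 0.012 m and z of block_46 in the frame of support_34 between 0.03 and 0.038 m and angle between the y axis of block_46 and the y axis of support_34, either way round below 0.2 rad and horizontal distance between block_34 and support_46 below 0.012 m and z of block_34 in the frame of support_46 between 0.042 and 0.05 m and angle between the y axis of block_34 and the y axis of support_46, either way round below 0.2 rad and horizontal distance between block_22 and support_58 below 0.012 m and z of block_22 in the frame of support_58 between 0.054 and 0.062 m and angle between the y axis of block_22 and the y axis of support_58, either way round below 0.2 rad and distance of each of washer_jar, hex_bolt from where it was at the start of the episode below 0.03 m and angle between each of washer_jar, hex_bolt's own z axis and vertical below 0.1 rad); the robot touches nothing.
It fails at once if the washer jar pushed more than 30 mm away or tipped over (distance of washer_jar from where it was at the start of the episode above 0.03 m or angle between washer_jar's own z axis and vertical above 0.3 rad).
It fails at once if the bolt pushed more than 30 mm away or tipped over (distance of hex_bolt from where it was at the start of the episode above 0.03 m or angle between hex_bolt's own z axis and vertical above 0.3 rad).
It also fails if it takes over 114 s, if anything falls off the work surface, if the arm or the gripper's body presses on something with over 40 N, if the wrist force passes 120 N, or if a joint passes its speed limit or range.

## Working session

There is one attempt and no reset: what is moved stays moved. The work goes in short steps, Python scripts to look and compute and a tool call to move; the robot and the scene stay as the last step left them, time stands still between calls to the robot, and variables do not carry over. Pictures are saved under pics/ and viewed, at most 14 in all, crops included, and the job is handed in when it is done.

Besides the shell and the picture viewer there is one more tool, called as name([rows], argument=value, ...), one row to a line, values as JSON. step_arm: Moves the arm, as the interface text tells. Its arguments: {"type":"object","properties":{"motion":{"type":"array","items":{"type":"object","properties":{"claw":{"type":"number"},"delta_pos":{"type":"array","items":{"type":"number"}},"turn":{"type":"number"}}}},"force":{"type":"number"}},"required":["motion"]}

```bash
mkdir -p pics; ls; python3 - <<'E'
from rig import *
import cv2
print(sense())
for n in ["scene","side","wrist"]:
    f=grab_frame(n); cv2.imwrite(f"pics/{n}0.png",f["img"][:,:,::-1]); print(n,f["vertical_fov"],f["cx"],f["cy"],f["R"],f["t"])
E
```

```text
pics
{'clock': 0.0, 'qpos': array([-2.41483124e-03,  3.53637037e-01,  1.63415391e+00,  1.84170729e-05,
        1.15518087e+00, -2.40418159e-03]), 'qvel': array([8.74055840e-05, 5.24722897e-04, 4.75705783e-04, 5.05624017e-04,
       1.51445848e-03, 2.55541532e-04]), 'joint_efforts': array([-2.03471049e-03, -6.05236173e+01, -3.42063046e+01, -2.62302356e-04,
        9.48130677e-03,  3.61521288e-06]), 'eef_pos': array([ 6.24530324e+02, -2.49445546e-03,  2.38560144e+02]), 'tcp_rot': array([-3.14021353e+00, -2.01546294e-05,  1.57077822e+00]), 'contact_force': array([ 0.03749508,  0.10841417, -0.78068443]), 'wrist_torque': array([-0.0147594 ,  0.02307765,  0.00329288]), 'grasp_force': 0.0, 'opening': 0.9956816635506297}
scene 42.810744890957295 315.3376161773472 239.78462141063125 [[-0.55323396 -0.8328877   0.01517452]
 [-0.56414096  0.36119527 -0.74248431]
 [ 0.61292508 -0.41932811 -0.66969156]] [ 280.56245375  299.91803463 1503.50164954]
side 50.724033317830646 311.04173285527196 241.16593696646873 [[ 0.83059507 -0.55680179  0.00914322]
 [-0.30108246 -0.46282321 -0.83375297]
 [ 0.46846684  0.68975825 -0.55206193]] [-395.09463792  233.99531308  994.22478637]
wrist 62.05116750829173 315.76032445732346 243.5006888718151 [[ 9.99998724e-01  1.50607357e-04 -1.59026914e-03]
 [ 5.90535729e-04 -9.59872092e-01  2.80437547e-01]
 [-1.48421901e-03 -2.80438128e-01 -9.59870957e-01]] [-624.84616977  -34.79696122  379.61161803]
```

View pics/scene0.png

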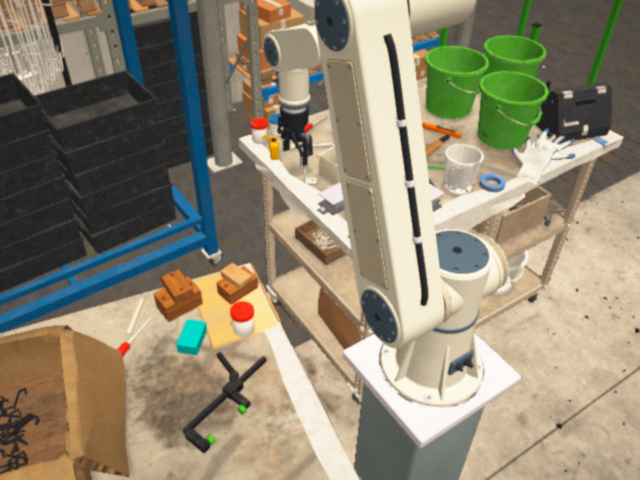

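View pics/side0.png

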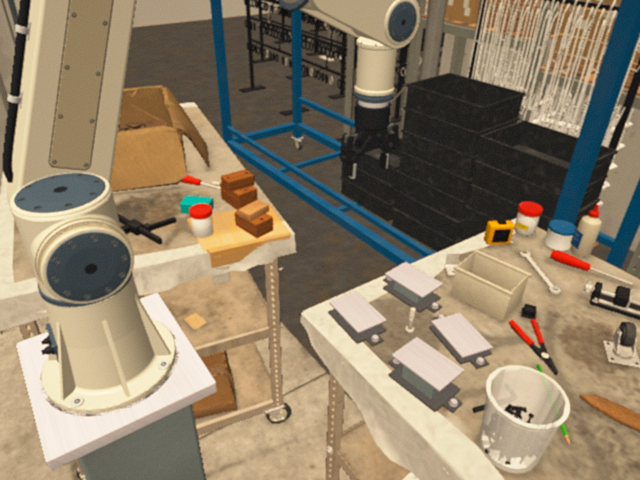

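View pics/wrist0.png

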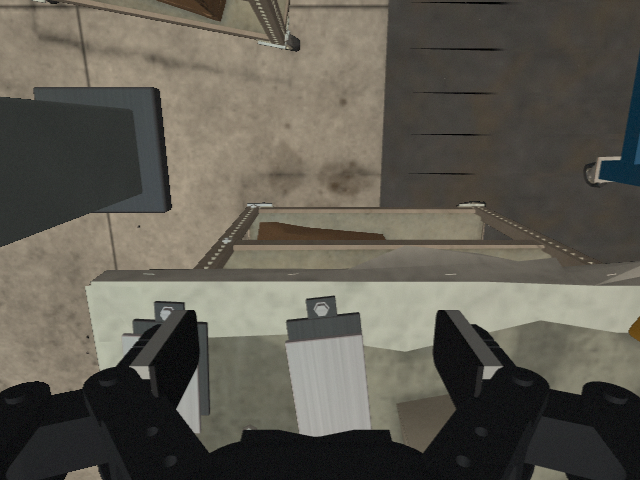

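The scene view has the piles at (178,293) and (238,282), with the jar at (242,318) and the turquoise decoy at (191,337). The side view has the four supports at (358,317), (414,287), (461,339) and (427,372), with the bolt at (410,318). I'll get rough positions from both views.

```bash
cat > h.py <<'E'
import numpy as np, cv2
from rig import *
def cam(f):
    F=240/np.tan(np.radians(f["vertical_fov"])/2); R=np.array(f["R"]);t=np.array(f["t"])
    return F,R,t,-R.T@t
def ray(f,uv):
    F,R,t,C=cam(f); d=R.T@np.array([(uv[0]-f["cx"])/F,(uv[1]-f["cy"])/F,1.]); return C,d/np.linalg.norm(d)
def onz(f,uv,z):
    C,d=ray(f,uv); return C+d*(z-C[2])/d[2]
def tri(a,ua,b,ub):
    C1,d1=ray(a,ua);C2,d2=ray(b,ub)
    s=np.linalg.lstsq(np.c_[d1,-d2],C2-C1,rcond=None)[0]
    p,q=C1+s[0]*d1,C2+s[1]*d2
    return (p+q)/2,np.linalg.norm(p-q)
def proj(f,X):
    F,R,t,C=cam(f); c=R@np.asarray(X,float)+t; return F*c[0]/c[2]+f["cx"],F*c[1]/c[2]+f["cy"]
E
python3 - <<'E'
from h import *
np.set_printoptions(precision=1,suppress=True)
a=grab_frame("scene");b=grab_frame("side")
for n,ua,ub in [("pileA top",(178,281),(238,181)),("pileB top",(239,273),(254,213)),("jar lid",(242,311),(201,211)),("turq",(192,335),(197,204))]:
    print(n,*tri(a,ua,b,ub))
for n,u,z in [("s1",(358,317),40),("s2",(414,287),40),("s3",(461,339),40),("s4",(427,372),40),("bolt",(410,329),0),("s1h",(358,317),58),("bench corner",(302,318),0)]: print(n,onz(b,u,z))
for n,u in [("bench corner A",(258,264)),("edge",(350,440))]: print(n, onz(a,u,0))
E
```

```text
pileA top [506.2 426.   77.3] 9.429364213271247
pileB top [471.4 269.6  54.3] 4.25763420080542
jar lid [343.2 331.4  67.1] 4.077103498376722
turq [379.8 456.6  18.5] 3.377287676407351
s1 [ 456.6 -202.2   40. ]
s2 [ 622.8 -192.8   40. ]
s3 [ 586.5 -363.8   40. ]
s4 [ 469.9 -388.3   40. ]
bolt [ 555.3 -258.9    0. ]
s1h [ 443.2 -217.3   58. ]
bench corner [ 382.2 -104.2    0. ]
bench corner A [526.6 183.7   0. ]
edge [-63.4 287.6   0. ]
```

step_arm([
  {"claw":85,"delta_pos":[36,-16,-8],"turn":0},
  {"claw":85,"delta_pos":[36,-16,-8],"turn":0},
  {"claw":85,"delta_pos":[36,-16,-8],"turn":0},
  {"claw":85,"delta_pos":[36,-16,-8],"turn":0},
  {"claw":85,"delta_pos":[36,-16,-8],"turn":0},
  {"claw":85,"delta_pos":[36,-16,-8],"turn":0},
  {"claw":85,"delta_pos":[36,-16,-8],"turn":0},
  {"claw":85,"delta_pos":[0,0,0],"turn":0},
])

```text
clock: 0.92
eef_pos: [511.0, 257.7, 297.0]
tcp_rot: [3.14, -0.004, 1.575]
contact_force: [0.5, 1.3, 0.3]
opening: 0.993
grasp_force: 0.0
```

```bash
python3 - <<'E'
from h import *
import pickle
s=sense();print(s["clock"],s["eef_pos"],s["tcp_rot"],s["qpos"])
f=grab_frame("wrist"); pickle.dump(f,open("w1.pkl","wb")); cv2.imwrite("pics/w1.png",f["img"][:,:,::-1])
E
```

```text
0.9167 [510.95078106 257.70637775 297.04614391] [ 3.1404172  -0.00356255  1.57462526] [0.4629502  0.21882639 1.68484869 0.00283052 1.2352863  0.45819493]
```

View pics/w1.png

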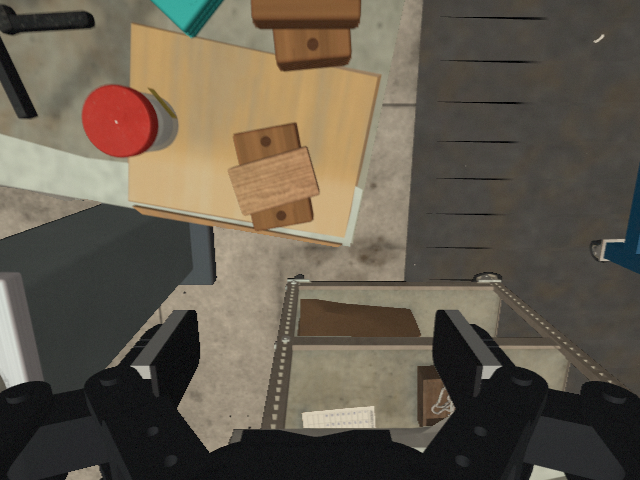

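The view shows pile B at (275,178), with block_22 lying across block_46. Pile A is cut off at the top at (310,30), and the jar lid is at (120,120). I'll move on 110 mm in y for the second view.

step_arm([
  {"claw":85,"delta_pos":[36,0,0],"turn":0},
  {"claw":85,"delta_pos":[36,0,0],"turn":0},
  {"claw":85,"delta_pos":[36,0,0],"turn":0},
  {"claw":85,"delta_pos":[0,0,0],"turn":0},
  {"claw":85,"delta_pos":[0,0,0],"turn":0},
])

```text
clock: 1.38
eef_pos: [513.1, 360.5, 294.4]
tcp_rot: [-3.141, 0.001, 1.572]
contact_force: [0.6, -0.2, 0.1]
opening: 0.997
grasp_force: 0.0
```

```bash
python3 - <<'E'
from h import *
import pickle
s=sense();print(s["clock"],s["eef_pos"],s["tcp_rot"],s["qvel"])
f=grab_frame("wrist"); pickle.dump(f,open("w2.pkl","wb")); cv2.imwrite("pics/w2.png",f["img"][:,:,::-1])
E
```

```text
1.3833 [513.10902198 360.52198493 294.40515186] [-3.14088549e+00  9.40868501e-04  1.57248083e+00] [-0.03114429 -0.0210376   0.02780901 -0.01274313  0.0077635  -0.01066783]
```

View pics/w2.png

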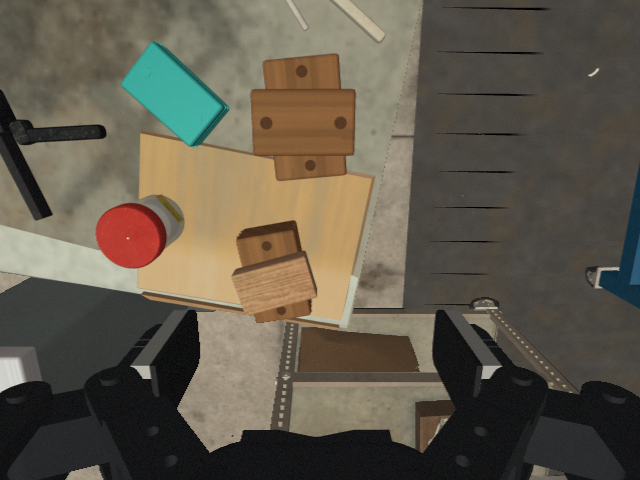

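The view shows pile A at (303,120): block_34 is across block_58, in brown wood, and it is the only brown one. The turquoise look-alike at (175,95) stays untouched. Pile B is at (275,275) and the jar lid at (131,235). I'll enlarge the piles to confirm and get the corners.

```bash
python3 - <<'E'
from h import *
import pickle
w1=pickle.load(open("w1.pkl","rb"));w2=pickle.load(open("w2.pkl","rb"))
def crop(f,x,y,w,h): return cv2.resize(f["img"][y:y+h,x:x+w,::-1],(w*3,h*3),interpolation=cv2.INTER_CUBIC)
A=crop(w2,235,45,132,145);B=crop(w1,215,110,132,145)
cv2.imwrite("pics/c1.png",np.hstack([A,B]))
E
```

```text
(no output)
```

View pics/c1.png

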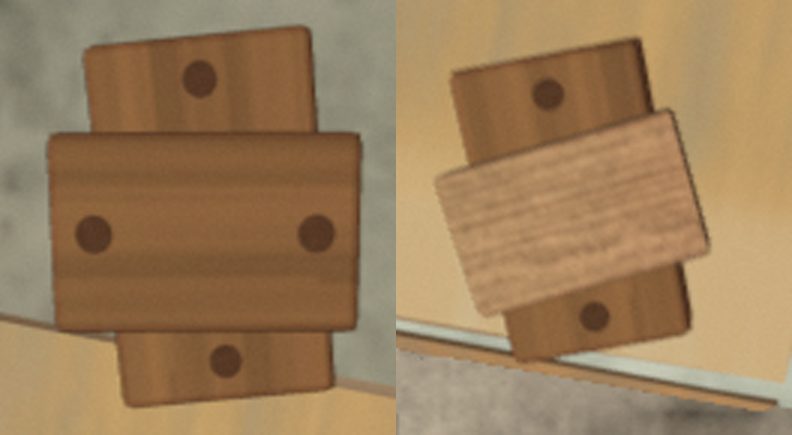

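The crop shows block_34 centred at w2 (303,122) and lying along world x. Block_58 is beneath it, with its dots giving a centre of (306,118). Block_22 is at w1 (275,181) and block_46 at (273.5,178). Next I'll compute poses and heights.

```bash
python3 - <<'E'
from h import *
import pickle
np.set_printoptions(precision=1,suppress=True)
w1=pickle.load(open("w1.pkl","rb"));w2=pickle.load(open("w2.pkl","rb"))
g=lambda f,pts,win=3:cv2.cornerSubPix(cv2.cvtColor(f["img"],cv2.COLOR_RGB2GRAY),np.float32(pts).reshape(-1,1,2),(win,win),(-1,-1),(3,30,.01)).reshape(-1,2)
q=lambda p,o,sx=0:[((x-sx)/3+o[0],(y)/3+o[1]) for x,y in p]
b22_1=g(w1,q([(436,177),(671,112),(708,250),(489,316)],(215,110),396)); b22_2=g(w2,[(233,277),(307,252),(316,293),(246,315)])
print(b22_1,b22_2)
P=[tri(w1,a,w2,b) for a,b in zip(b22_1,b22_2)]
for p in P:print("b22",*p)
for a,b in zip(q([(548,94),(595,316)],(215,110),396),[(266.5,245.5),(281,310.5)]): print("b46 dot",*tri(w1,a,w2,b))
c=q([(48,134),(360,134),(356,330),(56,330),(205,232)],(235,45))
for p in c: print("b34",onz(w2,p,92))
# height of dark dots of b58 : near dot seen in w1 (313,44)
for p in q([(200,78),(226,361)],(235,45)): print("b58dot",onz(w2,p,58))
print("b58 near dot stereo",*tri(w1,(313,44),w2,q([(226,361)],(235,45))[0]))
print("b34 low edge corners",*[tri(w1,a,w2,b) for a,b in [((252,25),c[3]),((359,25),c[2])]])
print("jar",*tri(w1,(119.5,121),w2,(131,235.5)))
sc=grab_frame("scene");sd=grab_frame("side")
print(proj(sc,(505,428,92)),proj(sd,(505,428,92)))
E
```

```text
[[226.9 169.7]
 [305.7 145.5]
 [319.3 193.8]
 [244.2 216.9]] [[230.9 275.6]
 [307.  252. ]
 [316.  293. ]
 [246.  315. ]]
b22 [430.7 293.9  63.6] 0.12611134837380827
b22 [503.7 315.3  54.5] 2.6276064468673113
b22 [514.5 270.2  51. ] 1.2227689665142099
b22 [442.9 248.8  58.1] 0.9911350602807357
b46 dot [464.1 318.5  43.1] 0.39505891319834796
b46 dot [477.5 247.8  45.6] 0.7416998744342003
b34 [462.2 461.6  92. ]
b34 [544.4 461.8  92. ]
b34 [544.8 411.3  92. ]
b34 [462.2 411.1  92. ]
b34 [503.4 437.   92. ]
b58dot [501.2 479.5  58. ]
b58dot [508.5 399.6  58. ]
b58 near dot stereo [508.7 399.6  57.5] 0.39954149052997395
b34 low edge corners (array([459.8, 410. ,  75.3]), np.float64(0.3642898754166521)) (array([546. , 410.2,  75.9]), np.float64(0.41659325102504213))
jar [341.2 335.9  69.7] 0.0476111665296058
(np.float64(177.50091952152883), np.float64(279.24264521163707)) (np.float64(237.89999043843824), np.float64(174.98066871890228))
```

step_arm([
  {"claw":85,"delta_pos":[26,-3,15],"turn":0},
  {"claw":85,"delta_pos":[26,-3,15],"turn":0},
  {"claw":85,"delta_pos":[25,-4,15],"turn":0},
  {"claw":85,"delta_pos":[0,0,15],"turn":-0.121},
  {"claw":85,"delta_pos":[0,0,15],"turn":-0.121},
  {"claw":85,"delta_pos":[0,0,10],"turn":-0.121},
  {"claw":85,"delta_pos":[0,0,10],"turn":-0.121},
  {"claw":85,"delta_pos":[0,0,10],"turn":-0.121},
])

```text
clock: 2.2
eef_pos: [503.6, 435.3, 189.8]
tcp_rot: [-3.141, 0.0, 2.18]
contact_force: [-0.1, 0.1, -0.9]
opening: 0.993
grasp_force: 0.0
```

step_arm([
  {"claw":85,"delta_pos":[0,0,0],"turn":-0.121},
  {"claw":85,"delta_pos":[0,0,0],"turn":-0.121},
  {"claw":85,"delta_pos":[0,0,0],"turn":-0.121},
  {"claw":85,"delta_pos":[0,0,0],"turn":-0.121},
  {"claw":85,"delta_pos":[0,0,0],"turn":-0.121},
  {"claw":85,"delta_pos":[0,0,0],"turn":-0.121},
  {"claw":85,"delta_pos":[0,0,0],"turn":-0.121},
  {"claw":85,"delta_pos":[0,0,0],"turn":-0.121},
])

```text
clock: 2.87
eef_pos: [503.7, 435.3, 190.5]
tcp_rot: [-3.141, 0.0, -3.135]
contact_force: [-0.6, 0.8, 0.3]
opening: 0.993
grasp_force: 0.0
```

```bash
python3 - <<'E'
from h import *
import pickle
np.set_printoptions(precision=3,suppress=True)
s=sense();print(s["clock"],s["eef_pos"],s["tcp_rot"],s["qpos"])
f=grab_frame("wrist"); pickle.dump(f,open("w3.pkl","wb")); cv2.imwrite("pics/w3.png",f["img"][:,:,::-1])
w1=pickle.load(open("w1.pkl","rb"));
for u in [(275,181.3),(228.3,169),(306.7,147.3),(319,193.3),(246,215.3)]: print(onz(w1,u,68))
E
```

```text
2.8667 [503.693 435.311 190.5  ] [-3.141  0.    -3.135] [ 0.711  0.461  1.584 -0.     1.097 -0.867]
[474.664 284.099  68.   ]
[432.897 294.965  68.   ]
[503.515 314.252  68.   ]
[514.682 273.31   68.   ]
[446.938 252.507  68.   ]
```

View pics/w3.png

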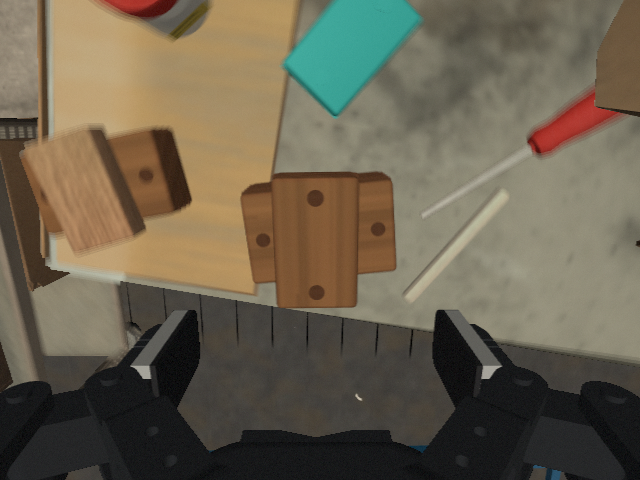

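The view shows block_34 with dots at (315,198) and (316,292), centred between the fingers. I'll check its height by stereo.

```bash
python3 - <<'E'
from h import *
import pickle
w2=pickle.load(open("w2.pkl","rb"));w3=pickle.load(open("w3.pkl","rb"));w1=pickle.load(open("w1.pkl","rb"))
for a,b in [((315.5,198),(266,123)),((316.5,292),(340.3,123))]: print(tri(w3,a,w2,b),onz(w3,a,92))
# b22 corners w1 vs w3
for a,b in zip([(228.3,169),(306.7,147.3),(319,193.3)],[(104,126),(144,234),(82,253)]): print(tri(w1,a,w3,b))
E
```

```text
(array([473.19083841, 436.60781267,  91.92085645]), np.float64(0.35601190697025437)) [473.18131735 436.78567663  92.        ]
(array([533.29416573, 437.17341904,  91.25696889]), np.float64(1.2624477670321754)) [532.98153168 437.80050454  92.        ]
(array([431.07918956, 294.32063189,  48.22583298]), np.float64(5.361046402532417))
(array([504.79780454, 314.75339944,  52.7804483 ]), np.float64(3.9729907984805957))
(array([516.53027314, 273.38506213,  60.48994117]), np.float64(4.33240281455574))
```

step_arm([
  {"claw":85,"delta_pos":[0,1.5,30],"turn":0},
  {"claw":85,"delta_pos":[0,0,30],"turn":0},
  {"claw":85,"delta_pos":[0,0,30],"turn":0},
  {"claw":85,"delta_pos":[0,0,25],"turn":0},
  {"claw":85,"delta_pos":[0,0,0],"turn":0},
  {"claw":85,"delta_pos":[0,0,0],"turn":0},
], force=40)

```text
clock: 3.42
eef_pos: [502.7, 437.0, 74.5]
tcp_rot: [-3.14, -0.002, 3.141]
contact_force: [1.0, 0.8, 0.5]
opening: 0.995
grasp_force: 0.0
```

step_arm([
  {"claw":40,"delta_pos":[0,0,0],"turn":0},
  {"claw":40,"delta_pos":[0,0,0],"turn":0},
  {"claw":40,"delta_pos":[0,0,0],"turn":0},
  {"claw":40,"delta_pos":[0,0,0],"turn":0},
  {"claw":40,"delta_pos":[0,0,0],"turn":0},
  {"claw":40,"delta_pos":[0,0,0],"turn":0},
], force=40)

```text
clock: 3.92
eef_pos: [504.2, 439.2, 77.6]
tcp_rot: [3.14, 0.003, -3.14]
contact_force: [0.6, -0.5, 5.4]
opening: 0.6
grasp_force: 43.2
```

step_arm([
  {"claw":40,"delta_pos":[0,0,-20],"turn":0},
  {"claw":40,"delta_pos":[0,0,-30],"turn":0},
  {"claw":40,"delta_pos":[0,0,-30],"turn":0.121},
  {"claw":40,"delta_pos":[0,0,-30],"turn":0.121},
  {"claw":40,"delta_pos":[0,0,-30],"turn":0.121},
  {"claw":40,"delta_pos":[0,0,-30],"turn":0.121},
  {"claw":40,"delta_pos":[0,0,-30],"turn":0.121},
  {"claw":40,"delta_pos":[0,0,-25],"turn":0.121},
])

```text
clock: 4.58
eef_pos: [503.2, 438.8, 304.2]
tcp_rot: [3.138, 0.0, 2.412]
contact_force: [0.5, 1.3, -1.1]
opening: 0.601
grasp_force: 42.4
```

step_arm([
  {"claw":40,"delta_pos":[0,0,0],"turn":0.121},
  {"claw":40,"delta_pos":[0,0,0],"turn":0.121},
  {"claw":40,"delta_pos":[0,0,0],"turn":0.121},
  {"claw":40,"delta_pos":[0,0,0],"turn":0.121},
  {"claw":40,"delta_pos":[0,0,0],"turn":0.121},
  {"claw":40,"delta_pos":[0,0,0],"turn":0.121},
  {"claw":40,"delta_pos":[0,0,0],"turn":0.121},
  {"claw":40,"delta_pos":[0,0,0],"turn":0},
])

```text
clock: 5.25
eef_pos: [503.0, 438.5, 301.6]
tcp_rot: [3.14, -0.001, 1.565]
contact_force: [0.4, -1.0, -0.2]
opening: 0.599
grasp_force: 42.4
```

step_arm([
  {"claw":40,"delta_pos":[-39,2,0],"turn":0},
  {"claw":40,"delta_pos":[-39,2,0],"turn":0},
  {"claw":40,"delta_pos":[-39,2,0],"turn":0},
  {"claw":40,"delta_pos":[-39,2,0],"turn":0},
  {"claw":40,"delta_pos":[-39,2,0],"turn":0},
  {"claw":40,"delta_pos":[-39,2,0],"turn":0},
  {"claw":40,"delta_pos":[-39,2,0],"turn":0},
  {"claw":40,"delta_pos":[-39,2,0],"turn":0},
])

```text
clock: 5.92
eef_pos: [518.8, 124.8, 301.3]
tcp_rot: [3.14, -0.0, 1.576]
contact_force: [1.4, -0.9, -0.9]
opening: 0.601
grasp_force: 42.4
```

step_arm([
  {"claw":40,"delta_pos":[-39,2,0],"turn":0},
  {"claw":40,"delta_pos":[-39,2,0],"turn":0},
  {"claw":40,"delta_pos":[-39,2,0],"turn":0},
  {"claw":40,"delta_pos":[-39,2,0],"turn":0},
  {"claw":40,"delta_pos":[-39,2,0],"turn":0},
  {"claw":40,"delta_pos":[-39,2,0],"turn":0},
  {"claw":40,"delta_pos":[-39,2,0],"turn":0},
  {"claw":40,"delta_pos":[-39,2,0],"turn":0},
])

```text
clock: 6.58
eef_pos: [534.8, -187.5, 301.4]
tcp_rot: [3.14, 0.001, 1.575]
contact_force: [1.9, 0.7, -0.6]
opening: 0.598
grasp_force: 42.4
```

step_arm([
  {"claw":40,"delta_pos":[-30,0,0],"turn":0},
  {"claw":40,"delta_pos":[-20,0,0],"turn":0},
  {"claw":40,"delta_pos":[0,0,0],"turn":0},
  {"claw":40,"delta_pos":[0,0,0],"turn":0},
])

```text
clock: 6.92
eef_pos: [534.8, -236.4, 300.8]
tcp_rot: [3.141, 0.0, 1.572]
contact_force: [0.5, 1.5, -0.8]
opening: 0.599
grasp_force: 42.4
```

```bash
python3 - <<'E'
from h import *
import pickle
np.set_printoptions(precision=3,suppress=True)
s=sense();print(s["clock"],s["eef_pos"],s["tcp_rot"],s["qpos"])
f=grab_frame("wrist"); pickle.dump(f,open("w4.pkl","wb")); cv2.imwrite("pics/w4.png",f["img"][:,:,::-1])
E
```

```text
6.9167 [ 534.799 -236.395  300.784] [3.141 0.    1.572] [-0.419  0.237  1.653  0.     1.251 -0.42 ]
```

View pics/w4.png

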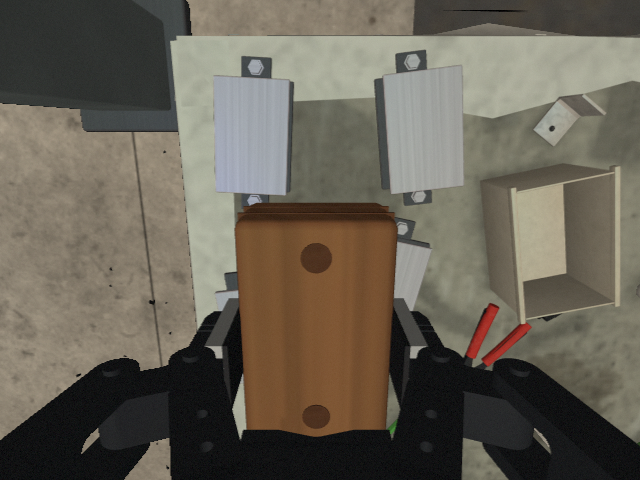

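The view shows supports s1 at (252,135) and s2 at (424,130). The held block hides the near pair, so I'll move 140 mm further for stereo and to see the rest.

step_arm([
  {"claw":40,"delta_pos":[-40,0,0],"turn":0},
  {"claw":40,"delta_pos":[-40,0,0],"turn":0},
  {"claw":40,"delta_pos":[-40,0,0],"turn":0},
  {"claw":40,"delta_pos":[-20,0,0],"turn":0},
  {"claw":40,"delta_pos":[0,0,0],"turn":0},
  {"claw":40,"delta_pos":[0,0,0],"turn":0},
])

```text
clock: 7.47
eef_pos: [535.1, -375.0, 300.2]
tcp_rot: [-3.141, -0.001, 1.572]
contact_force: [0.1, 1.5, -0.7]
opening: 0.601
grasp_force: 42.4
```

```bash
python3 - <<'E'
from h import *
import pickle
np.set_printoptions(precision=3,suppress=True)
s=sense();print(s["clock"],s["eef_pos"],s["tcp_rot"],s["qpos"])
f=grab_frame("wrist"); pickle.dump(f,open("w5.pkl","wb")); cv2.imwrite("pics/w5.png",f["img"][:,:,::-1])
E
```

```text
7.4667 [ 535.099 -375.007  300.193] [-3.141 -0.001  1.572] [-0.614  0.35   1.501  0.001  1.291 -0.615]
```

View pics/w5.png

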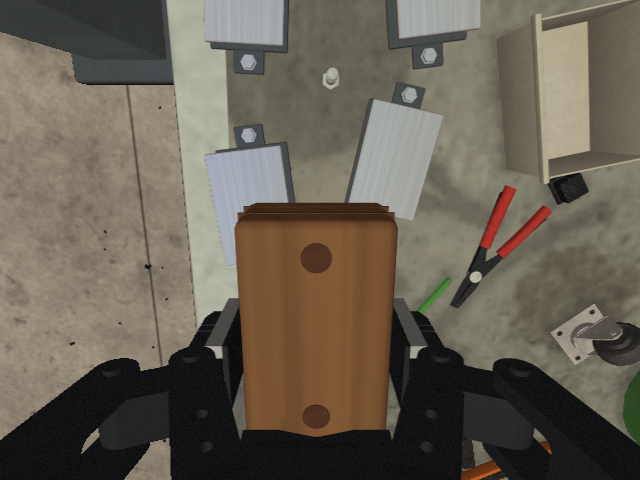

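The view shows the lower edges of s1 and s2, the bolt at (331,78), s3 at (395,160) and s4 at (245,200), partly hidden. One more stereo step, 110 mm.

step_arm([
  {"claw":40,"delta_pos":[-40,0,0],"turn":0},
  {"claw":40,"delta_pos":[-40,0,0],"turn":0},
  {"claw":40,"delta_pos":[-20,0,0],"turn":0},
  {"claw":40,"delta_pos":[0,0,0],"turn":0},
  {"claw":40,"delta_pos":[0,0,0],"turn":0},
])

```text
clock: 7.93
eef_pos: [535.4, -474.3, 300.1]
tcp_rot: [-3.141, -0.001, 1.572]
contact_force: [0.6, -0.6, -0.8]
opening: 0.6
grasp_force: 42.4
```

```bash
python3 - <<'E'
from h import *
import pickle
np.set_printoptions(precision=3,suppress=True)
s=sense();print(s["clock"],s["eef_pos"],s["tcp_rot"],s["qpos"])
f=grab_frame("wrist"); pickle.dump(f,open("w6.pkl","wb"))
w4=pickle.load(open("w4.pkl","rb"));w5=pickle.load(open("w5.pkl","rb"))
c=lambda f,x,y,w,h:cv2.resize(f["img"][y:y+h,x:x+w,::-1],(400,300),interpolation=cv2.INTER_CUBIC)
cv2.imwrite("pics/c2.png",np.vstack([np.hstack([c(w4,190,40,300,225),c(w5,190,0,300,225)]),np.hstack([c(f,190,0,300,225),c(f,190,0,300,225)*0])]))
# plate masks: bright bluish grey
for n,g in [("w4",w4),("w5",w5),("w6",f)]:
    h=cv2.cvtColor(g["img"],cv2.COLOR_RGB2HSV); m=cv2.inRange(g["img"].astype(int)[:,:,2]-g["img"].astype(int)[:,:,0],-6,60)&cv2.inRange(h[:,:,2],135,255)
    m=cv2.morphologyEx(m,cv2.MORPH_OPEN,np.ones((5,5)))
    for k in cv2.findContours(m,0,2)[0]:
        if cv2.contourArea(k)>1500: print(n,cv2.contourArea(k),cv2.boxPoints(cv2.minAreaRect(k)).round(1).tolist())
E
```

```text
7.9333 [ 535.355 -474.318  300.093] [-3.141 -0.001  1.572] [-0.727  0.451  1.351  0.001  1.34  -0.728]
w4 8252.0 [[210.60000610351562, 192.1999969482422], [214.0, 75.5999984741211], [288.79998779296875, 77.80000305175781], [285.29998779296875, 194.39999389648438]]
w4 8623.5 [[383.1000061035156, 71.4000015258789], [460.8999938964844, 66.0], [469.29998779296875, 187.3000030517578], [391.3999938964844, 192.6999969482422]]
w5 4890.5 [[204.10000610351562, 154.8000030517578], [279.29998779296875, 144.10000610351562], [295.20001220703125, 255.3000030517578], [220.0, 266.0]]
w5 6933.5 [[347.79998779296875, 203.89999389648438], [374.20001220703125, 98.30000305175781], [442.3999938964844, 115.4000015258789], [416.0, 221.0]]
w5 2511.0 [[398.0, 0.0], [479.0, 0.0], [479.0, 36.0], [398.0, 36.0]]
w5 3234.0 [[204.0, 0.0], [283.0, 0.0], [283.0, 43.0], [204.0, 43.0]]
w6 10259.5 [[193.60000610351562, 27.200000762939453], [275.1000061035156, 16.299999237060547], [293.70001220703125, 154.89999389648438], [212.3000030517578, 165.89999389648438]]
w6 8515.5 [[349.70001220703125, 106.0999984741211], [377.79998779296875, -15.699999809265137], [452.29998779296875, 1.399999976158142], [424.20001220703125, 123.30000305175781]]
```

View pics/c2.png

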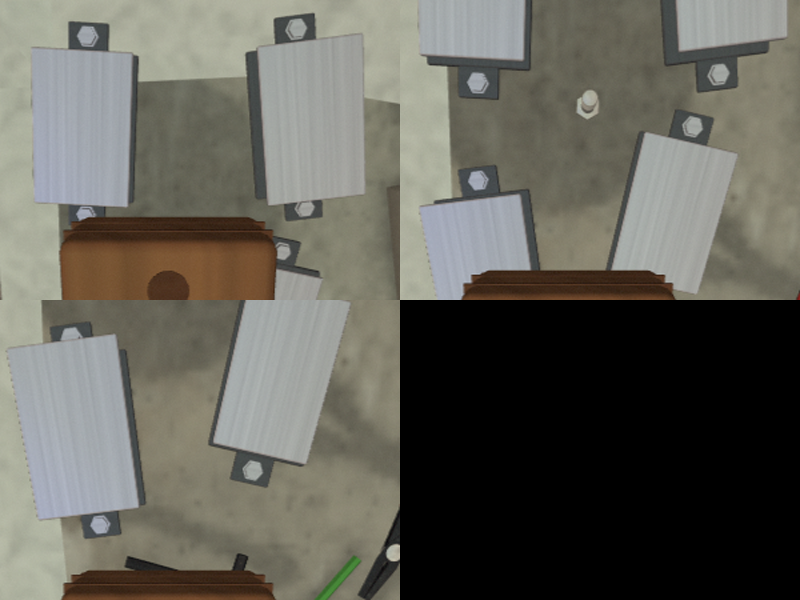

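Crop: plate corners of s1 and s2 read from w4/w5, and s3 and s4 from w5/w6. Now triangulate them.

```bash
python3 - <<'E'
from h import *
import pickle
np.set_printoptions(precision=1,suppress=True)
w4,w5,w6=[pickle.load(open(f"w{i}.pkl","rb")) for i in (4,5,6)]
k=lambda p,o:(p[0]*.75+190,p[1]*.75+o)
T=lambda a,pa,oa,b,pb,ob:tri(a,k(pa,oa),b,k(pb,ob))
print("s1",[T(w4,p,40,w5,q,0) for p,q in [((34,204),(20,54)),((128,207),(124,62))]])
print("s2",[T(w4,p,40,w5,q,0) for p,q in [((268,206),(278,52)),((365,194),(388,38))]])
print("s3",[T(w5,(298,293),0,w6,(305,165),0)],[T(w4,(321,271),40,w5,(338,153),0)])
print("s4",[T(w5,p,0,w6,q,0) for p,q in [((21,206),(8,48)),((120,195),(117,35))]])
def rect(n,f,P,o,zs):
  for z in zs:
    c=[onz(f,k(p,o),z) for p in P]; c=np.array(c)[:,:2]
    print(n,z,"c",c.mean(0),"L",np.linalg.norm(c[0]-c[3]),np.linalg.norm(c[1]-c[2]),"W",np.linalg.norm(c[0]-c[1]),"yaw", np.arctan2(*(-(c[0]+c[1]-c[2]-c[3])*[1,-1])) )
zs=(22,34,46,58)
rect("s1",w4,[(31,47),(133,52),(128,207),(34,204)],40,zs)
rect("s2",w4,[(257,46),(363,34),(365,194),(268,206)],40,zs)
rect("s4",w6,[(8,48),(117,35),(138,207),(39,219)],0,zs)
rect("s3",w5,[(244,131),(338,153),(298,293),(204,271)],0,zs)
print("bolt",onz(w5,(331,84),0))
print([onz(w6,k((212,145),0),z) for z in zs],[onz(w5,k((244,131),0),z) for z in zs])
E
```

```text
s1 [(array([ 435.3, -226.9,   37.7]), np.float64(0.33406512994037196)), (array([ 505.2, -230.4,   29.8]), np.float64(0.12767320444508032))]
s2 [(array([ 609.1, -226.9,   45.2]), np.float64(0.7770389230015456)), (array([ 680.9, -218.2,   43.8]), np.float64(0.565416888077272))]
s3 [(array([ 640.4, -397.7,   14.2]), np.float64(1.3803602625844764))] [(array([ 666.5, -289.5,    2.1]), np.float64(1.6817488511601817))]
s4 [(array([ 433.5, -326.3,   57.1]), np.float64(0.5389975060140584)), (array([ 503.1, -318.8,   57.4]), np.float64(0.6955984279202844))]
s1 22 c [ 470.7 -174. ] L 113.78861857970107 112.80915960206421 W 73.49908511732733 yaw -0.05091271061731764
s1 34 c [ 472.6 -173.6] L 110.48465388354641 109.53363446272847 W 71.36496673661057 yaw -0.050912710617317725
s1 46 c [ 474.5 -173.3] L 107.18068918739178 106.25810932339276 W 69.23084835589371 yaw -0.050912710617317544
s1 58 c [ 476.4 -173. ] L 103.87672449123711 102.98258418405706 W 67.09672997517697 yaw -0.050912710617317905
s2 22 c [ 644.4 -168.4] L 116.7407734892514 115.2693524574921 W 75.94710777911857 yaw 0.11962731719828781
s
[... 776 characters left out ...]
 L 107.02405541205027 108.19043492484205 W 71.69014006620002 yaw -0.2312791187503434
s3 34 c [ 611.7 -333.8] L 103.91277059739618 105.04524241670448 W 69.60604370777251 yaw -0.23127911875034307
s3 46 c [ 609.5 -332.9] L 100.80148578274205 101.9000499085669 W 67.52194734934513 yaw -0.231279118750344
s3 58 c [ 607.2 -331.9] L 97.69020096808792 98.75485740042926 W 65.43785099091762 yaw -0.23127911875034318
bolt [ 551.  -259.8    0. ]
[array([ 568.4, -383.8,   22. ]), array([ 567.4, -384.3,   34. ]), array([ 566.5, -384.8,   46. ]), array([ 565.5, -385.3,   58. ])] [array([ 591.3, -274.8,   22. ]), array([ 589.7, -275.6,   34. ]), array([ 588.1, -276.4,   46. ]), array([ 586.5, -277.2,   58. ])]
```

Plate sizes and heights agree: s1 is support_34, s2 is support_46, s3 is support_22 and s4 is support_58. Block_34 goes to s2 (638,-168), yaw +0.12.

step_arm([
  {"claw":40,"delta_pos":[38,13,0],"turn":0},
  {"claw":40,"delta_pos":[38,13,0],"turn":0},
  {"claw":40,"delta_pos":[38,13,0],"turn":0},
  {"claw":40,"delta_pos":[38,13,0],"turn":0},
  {"claw":40,"delta_pos":[38,13,0],"turn":0},
  {"claw":40,"delta_pos":[38,13,10],"turn":0},
  {"claw":40,"delta_pos":[38,13,20],"turn":0},
  {"claw":40,"delta_pos":[38,12,20],"turn":0},
])

```text
clock: 8.65
eef_pos: [636.7, -172.5, 254.0]
tcp_rot: [3.139, 0.0, 1.573]
contact_force: [0.5, -0.6, -0.2]
opening: 0.596
grasp_force: 42.4
```

step_arm([
  {"claw":40,"delta_pos":[2,0,30],"turn":-0.12},
  {"claw":40,"delta_pos":[0,0,30],"turn":0},
  {"claw":40,"delta_pos":[0,0,30],"turn":0},
  {"claw":40,"delta_pos":[0,0,20],"turn":0},
  {"claw":40,"delta_pos":[0,0,20],"turn":0},
  {"claw":40,"delta_pos":[0,0,0],"turn":0},
  {"claw":40,"delta_pos":[0,0,0],"turn":0},
])

```text
clock: 9.23
eef_pos: [635.4, -172.8, 122.8]
tcp_rot: [-3.14, -0.001, 1.693]
contact_force: [0.7, 0.1, -0.8]
opening: 0.597
grasp_force: 42.4
```

```bash
python3 - <<'E'
from h import *
np.set_printoptions(precision=3,suppress=True)
for i in range(3):
    s=sense();print(s["clock"],s["eef_pos"],s["tcp_rot"],s["contact_force"])
f=grab_frame("side");s=sense();print(s["clock"],s["eef_pos"],s["tcp_rot"],s["contact_force"])
cv2.imwrite("pics/s1.png",cv2.resize(f["img"][240:430,300:530,::-1],(690,570)))
E
```

```text
9.2333 [ 635.392 -172.84   122.848] [-3.14  -0.001  1.693] [ 0.657  0.119 -0.8  ]
9.2333 [ 635.392 -172.84   122.848] [-3.14  -0.001  1.693] [ 0.657  0.119 -0.8  ]
9.2333 [ 635.392 -172.84   122.848] [-3.14  -0.001  1.693] [ 0.657  0.119 -0.8  ]
9.2833 [ 636.447 -173.427  124.13 ] [ 3.141 -0.     1.692] [ 0.233  0.221 -0.19 ]
```

View pics/s1.png

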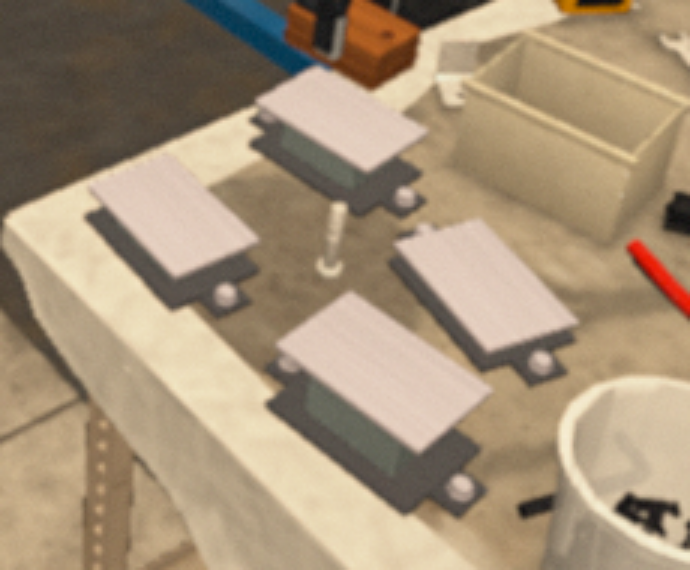

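The view shows all four plates bare, the bolt standing at (333,240), and the block hovering over s2. I'll cross-check the plate centres from the side camera.

```bash
python3 - <<'E'
from h import *
np.set_printoptions(precision=1,suppress=True)
f=grab_frame("side")
for n,c,z in [("s1",(172,215),34),("s2",(343,117),46),("s3",(486,284.5),22),("s4",(384.5,369),58)]: print(n,onz(f,(300+c[0]/3,240+c[1]/3),z))
E
```

```text
s1 [ 470.2 -183.2   34. ]
s2 [ 637.8 -177.1   46. ]
s3 [ 613.9 -345.6   22. ]
s4 [ 473.2 -384.4   58. ]
```

step_arm([
  {"claw":40,"delta_pos":[4.5,2.5,25],"turn":0},
  {"claw":40,"delta_pos":[0,0,20],"turn":0},
  {"claw":40,"delta_pos":[0,0,8],"turn":0},
  {"claw":40,"delta_pos":[0,0,0],"turn":0},
  {"claw":40,"delta_pos":[0,0,0],"turn":0},
  {"claw":40,"delta_pos":[0,0,0],"turn":0},
])

```text
clock: 9.83
eef_pos: [639.3, -170.2, 71.8]
tcp_rot: [3.139, 0.001, 1.691]
contact_force: [0.4, 0.4, 0.0]
opening: 0.602
grasp_force: 42.4
```

The side camera says about 9 mm further in -y. The wrist views agreed with each other in both yaw directions, so I trust those and will check the block against the plate after lowering.

step_arm([
  {"claw":40,"delta_pos":[0,0,5],"turn":0},
  {"claw":40,"delta_pos":[0,0,0],"turn":0},
  {"claw":40,"delta_pos":[0,0,0],"turn":0},
])

```text
clock: 10.08
eef_pos: [638.8, -170.2, 65.6]
tcp_rot: [3.14, 0.001, 1.691]
contact_force: [0.7, -0.4, 0.3]
opening: 0.601
grasp_force: 42.6
```

```bash
python3 - <<'E'
from h import *
np.set_printoptions(precision=3,suppress=True)
s=sense();print(s["eef_pos"],s["contact_force"])
f=grab_frame("side")
cv2.imwrite("pics/s2.png",cv2.resize(f["img"][245:325,375:475,::-1],(700,560),interpolation=cv2.INTER_CUBIC))
E
```

```text
[ 638.785 -170.172   65.629] [ 0.734 -0.443  0.279]
```

View pics/s2.png

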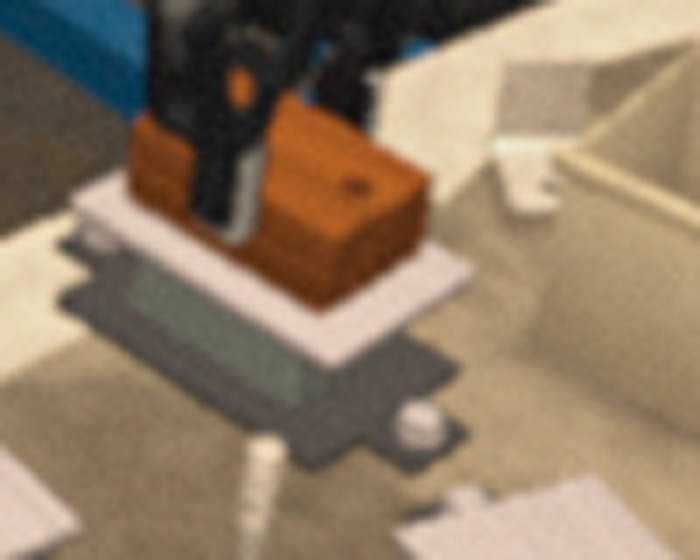

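The crop shows the block square on the plate. Its offset from centred is purely vertical, a hover of up to about 7 mm. I'll lower in small steps to contact.

step_arm([
  {"claw":40,"delta_pos":[0,0,2.5],"turn":0},
  {"claw":40,"delta_pos":[0,0,0],"turn":0},
])

```text
clock: 10.3
eef_pos: [638.8, -170.2, 65.6]
tcp_rot: [3.14, 0.001, 1.691]
contact_force: [-8.8, 1.3, 24.0]
opening: 0.6
grasp_force: 45.4
```

step_arm([
  {"claw":40,"delta_pos":[0,0,2],"turn":0},
  {"claw":40,"delta_pos":[0,0,0],"turn":0},
])

```text
clock: 10.47
eef_pos: [638.9, -170.2, 65.5]
tcp_rot: [3.14, 0.001, 1.691]
contact_force: [-14.1, 3.8, 42.9]
opening: 0.595
grasp_force: 47.5
```

step_arm([
  {"claw":40,"delta_pos":[0,0,2],"turn":0},
  {"claw":40,"delta_pos":[0,0,0],"turn":0},
])

```text
clock: 10.63
eef_pos: [638.9, -170.1, 65.4]
tcp_rot: [3.14, 0.001, 1.691]
contact_force: [-20.4, 5.5, 59.7]
opening: 0.6
grasp_force: 49.6
```

It was already resting at 65.6. I'll back off the press, release, rise and check from above.

step_arm([
  {"claw":40,"delta_pos":[0,0,-6],"turn":0},
  {"claw":40,"delta_pos":[0,0,0],"turn":0},
  {"claw":75,"delta_pos":[0,0,0],"turn":0},
  {"claw":75,"delta_pos":[0,0,0],"turn":0},
  {"claw":75,"delta_pos":[0,0,0],"turn":0},
  {"claw":75,"delta_pos":[0,0,-20],"turn":0},
  {"claw":75,"delta_pos":[0,0,-30],"turn":0},
  {"claw":85,"delta_pos":[0,0,-30],"turn":0},
])

```text
clock: 11.3
eef_pos: [637.1, -169.6, 143.5]
tcp_rot: [-3.138, -0.001, 1.691]
contact_force: [0.1, -0.6, 0.8]
opening: 0.991
grasp_force: 0.0
```

step_arm([
  {"claw":85,"delta_pos":[-30,0,-35],"turn":0},
  {"claw":85,"delta_pos":[-30,0,-35],"turn":0},
  {"claw":85,"delta_pos":[-30,0,-35],"turn":0},
  {"claw":85,"delta_pos":[0,0,0],"turn":0},
  {"claw":85,"delta_pos":[0,0,0],"turn":0},
])

```text
clock: 11.72
eef_pos: [648.8, -252.4, 241.0]
tcp_rot: [3.139, 0.002, 1.689]
contact_force: [-0.9, 1.1, 0.1]
opening: 0.996
grasp_force: 0.0
```

```bash
python3 - <<'E'
from h import *
import pickle
np.set_printoptions(precision=3,suppress=True)
s=sense();print(s["clock"],s["eef_pos"],s["tcp_rot"],s["qpos"])
f=grab_frame("wrist"); pickle.dump(f,open("w7.pkl","wb")); cv2.imwrite("pics/w7.png",f["img"][:,:,::-1])
g=grab_frame("side"); cv2.imwrite("pics/s3.png",np.hstack([cv2.resize(f["img"][0:200,200:400,::-1],(400,400)),cv2.resize(g["img"][245:325,375:455,::-1],(400,400),interpolation=cv2.INTER_CUBIC)]))
cs=[(638.9,-170.1)]
for z in (46,80): print(proj(f,(638,-168,z)),proj(f,(639,-170,z)))
E
```

```text
11.7167 [ 648.844 -252.449  240.95 ] [3.139 0.002 1.689] [-0.373  0.46   1.467 -0.     1.211 -0.491]
(np.float64(312.963382008559), np.float64(110.44867880166876)) (np.float64(313.9334078088721), np.float64(113.27214294248907))
(np.float64(312.76845859056266), np.float64(108.60866842100793)) (np.float64(313.85165990248066), np.float64(111.76425276940856))
```

View pics/w7.png

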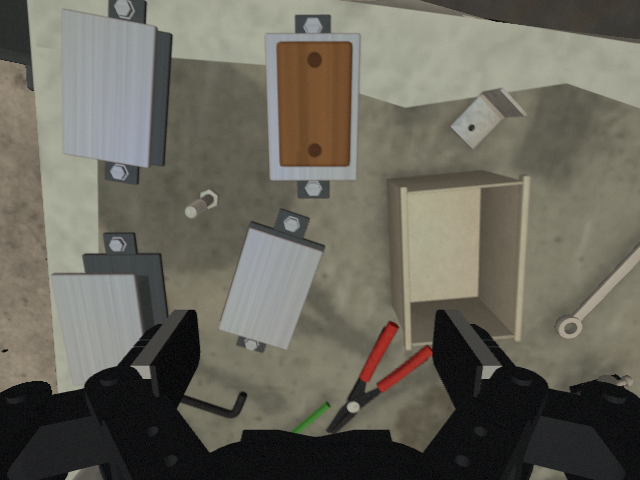

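The view from above shows block_34 on s2, with the plate centre at (312,107) and the block dots' mean at (314.5,105). That is about 2 mm off, so it's fine. Next is block_22.

step_arm([
  {"claw":85,"delta_pos":[39.5,-8,0],"turn":0},
  {"claw":85,"delta_pos":[39.5,-8,0],"turn":0},
  {"claw":85,"delta_pos":[39.5,-8,0],"turn":0},
  {"claw":85,"delta_pos":[39.5,-8,0],"turn":0},
  {"claw":85,"delta_pos":[39.5,-8,0],"turn":0},
  {"claw":85,"delta_pos":[39.5,-8,0],"turn":0},
  {"claw":85,"delta_pos":[39.5,-8,0],"turn":0},
  {"claw":85,"delta_pos":[39.5,-8,0],"turn":0},
])

```text
clock: 12.48
eef_pos: [544.1, 57.8, 237.5]
tcp_rot: [-3.138, -0.0, 1.692]
contact_force: [0.9, 1.3, -0.1]
opening: 0.995
grasp_force: 0.0
```

step_arm([
  {"claw":85,"delta_pos":[39.5,-8,0],"turn":0},
  {"claw":85,"delta_pos":[39.5,-8,0],"turn":0},
  {"claw":85,"delta_pos":[39.5,-8,0],"turn":0},
  {"claw":85,"delta_pos":[39.5,-8,0],"turn":0},
  {"claw":85,"delta_pos":[39.5,-8,0],"turn":0},
  {"claw":85,"delta_pos":[39.5,-6,0],"turn":0},
  {"claw":85,"delta_pos":[0,0,0],"turn":0.12},
  {"claw":85,"delta_pos":[0,0,-5],"turn":0.12},
])

```text
clock: 13.15
eef_pos: [469.3, 287.3, 241.6]
tcp_rot: [-3.137, 0.003, 1.451]
contact_force: [0.6, -1.1, -0.4]
opening: 0.997
grasp_force: 0.0
```

step_arm([
  {"claw":85,"delta_pos":[0,0,0],"turn":0.12},
  {"claw":85,"delta_pos":[0,0,0],"turn":0.12},
  {"claw":85,"delta_pos":[0,0,0],"turn":0.12},
  {"claw":85,"delta_pos":[0,0,0],"turn":0.12},
  {"claw":85,"delta_pos":[0,0,0],"turn":0.12},
  {"claw":85,"delta_pos":[0,0,0],"turn":0.12},
  {"claw":85,"delta_pos":[0,0,0],"turn":0.12},
  {"claw":85,"delta_pos":[0,0,0],"turn":0.12},
])

```text
clock: 13.82
eef_pos: [470.8, 285.2, 242.4]
tcp_rot: [3.142, 0.004, 0.486]
contact_force: [0.3, 0.3, 0.2]
opening: 0.995
grasp_force: 0.0
```

step_arm([
  {"claw":85,"delta_pos":[0,0,0],"turn":0.12},
  {"claw":85,"delta_pos":[0,0,0],"turn":0.09},
  {"claw":85,"delta_pos":[0,0,0],"turn":0},
  {"claw":85,"delta_pos":[0,0,0],"turn":0},
])

```text
clock: 14.15
eef_pos: [471.3, 285.2, 242.9]
tcp_rot: [3.141, 0.003, 0.285]
contact_force: [0.2, -0.3, -0.4]
opening: 0.993
grasp_force: 0.0
```

```bash
python3 - <<'E'
from h import *
import pickle
np.set_printoptions(precision=3,suppress=True)
s=sense();print(s["clock"],s["eef_pos"],s["tcp_rot"],s["qpos"])
f=grab_frame("wrist"); pickle.dump(f,open("w8.pkl","wb"))
u,v=map(int,proj(f,(474,284,60))); print(u,v)
x0=max(0,min(u-100,440)); y0=max(0,min(v-75,330)); print(x0,y0)
cv2.imwrite("pics/c3.png",cv2.resize(f["img"][y0:y0+150,x0:x0+200,::-1],(800,600),interpolation=cv2.INTER_CUBIC))
E
```

```text
14.15 [471.272 285.185 242.936] [3.141 0.003 0.285] [0.541 0.236 1.787 0.    1.121 1.827]
320 216
220 141
```

View pics/c3.png

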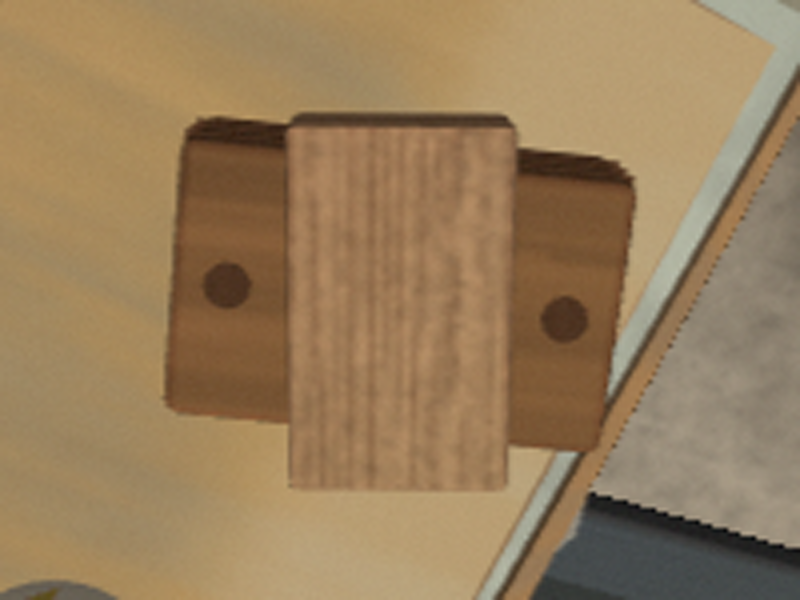

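The crop shows block_22's top face from (289,126) to (508,489), square to the tool. Block_46's dots are at (227,285) and (564,319).

```bash
python3 - <<'E'
from h import *
import pickle
np.set_printoptions(precision=1,suppress=True)
f=pickle.load(open("w8.pkl","rb"));w1=pickle.load(open("w1.pkl","rb"))
k=lambda p:(220+p[0]/4,141+p[1]/4)
C=[(289,126),(515,126),(508,489),(289,489)]
P=np.array([onz(f,k(p),68) for p in C]);print(P.mean(0),np.linalg.norm(P[0]-P[1]),np.linalg.norm(P[0]-P[3]),np.arctan2(*(P[0]+P[1]-P[2]-P[3])[[1,0]]))
# w8 order: up=+x side, right=-y ; w1 corners: left-top,right-top,right-bot,left-bot
W=[(306.7,147.3),(319,193.3),(246,215.3),(228.3,169)]
for a,b in zip(C,W): print(tri(f,k(a),w1,b))
D=np.array([onz(f,k(p),46) for p in [(227,285),(564,319)]]);print("b46",D.mean(0),np.arctan2(*(D[0]-D[1])[[1,0]])-np.pi/2)
for a,b in zip([(227,285),(564,319)],[((548-396)/3+215,94/3+110),((595-396)/3+215,316/3+110)]): print(tri(f,k(a),w1,b))
c=P.mean(0)[:2]-[471.3,285.2]; y=.285; print("tool",c@[np.cos(y),np.sin(y)],c@[np.sin(y),-np.cos(y)])
E
```

```text
[473.1 283.8  68. ] 43.38545953015815 73.77404383867463 0.27849367625649046
(array([503.7, 314.6,  77.5]), np.float64(0.15329590252431077))
(array([514.6, 273.2,  67.6]), np.float64(0.16363395022723864))
(array([450.2, 256.1,  87.4]), np.float64(1.0958534960723032))
(array([435. , 295.8,  78.3]), np.float64(0.36281125779276774))
b46 [470.4 283.7  46. ] 0.18219064928852768
(array([465.5, 318.8,  52.9]), np.float64(0.0703131279171964))
(array([478.7, 250. ,  55.5]), np.float64(0.1260129707434562))
tool 1.32786107857288 1.822868985299975
```

step_arm([
  {"claw":85,"delta_pos":[1.3,1.8,35],"turn":0},
  {"claw":85,"delta_pos":[0,0,35],"turn":0},
  {"claw":85,"delta_pos":[0,0,35],"turn":0},
  {"claw":75,"delta_pos":[0,0,35],"turn":0},
  {"claw":75,"delta_pos":[0,0,20],"turn":0},
  {"claw":75,"delta_pos":[0,0,0],"turn":0},
  {"claw":75,"delta_pos":[0,0,0],"turn":0},
  {"claw":75,"delta_pos":[0,0,0],"turn":0},
])

```text
clock: 14.87
eef_pos: [474.9, 284.3, 85.5]
tcp_rot: [-3.141, -0.001, 0.282]
contact_force: [-0.5, 0.5, 0.4]
opening: 0.882
grasp_force: 0.0
```

step_arm([
  {"claw":65,"delta_pos":[0,0,15],"turn":0},
  {"claw":65,"delta_pos":[0,0,9],"turn":0},
  {"claw":65,"delta_pos":[0,0,0],"turn":0},
  {"claw":65,"delta_pos":[0,0,0],"turn":0},
], force=30)

```text
clock: 15.2
eef_pos: [474.5, 283.9, 61.1]
tcp_rot: [-3.141, -0.0, 0.281]
contact_force: [0.5, 0.5, 0.6]
opening: 0.766
grasp_force: 0.0
```

step_arm([
  {"claw":35,"delta_pos":[0,0,0],"turn":0},
  {"claw":35,"delta_pos":[0,0,0],"turn":0},
  {"claw":35,"delta_pos":[0,0,0],"turn":0},
  {"claw":35,"delta_pos":[0,0,0],"turn":0},
  {"claw":35,"delta_pos":[0,0,0],"turn":0},
  {"claw":35,"delta_pos":[0,0,0],"turn":0},
], force=30)

```text
clock: 15.7
eef_pos: [474.9, 284.1, 61.5]
tcp_rot: [-3.141, -0.001, 0.281]
contact_force: [-0.0, -0.7, 6.1]
opening: 0.52
grasp_force: 31.0
```

step_arm([
  {"claw":35,"delta_pos":[0,0,-15],"turn":0},
  {"claw":35,"delta_pos":[0,0,-25],"turn":0},
  {"claw":35,"delta_pos":[0,0,-30],"turn":-0.12},
  {"claw":35,"delta_pos":[0,0,-30],"turn":-0.12},
  {"claw":35,"delta_pos":[0,0,-30],"turn":-0.12},
  {"claw":35,"delta_pos":[0,0,-20],"turn":-0.12},
  {"claw":35,"delta_pos":[0,0,0],"turn":-0.12},
  {"claw":35,"delta_pos":[0,0,0],"turn":-0.12},
])

```text
clock: 16.37
eef_pos: [475.2, 284.3, 212.8]
tcp_rot: [3.14, -0.004, 1.007]
contact_force: [-0.7, 0.7, -1.4]
opening: 0.518
grasp_force: 31.1
```

step_arm([
  {"claw":35,"delta_pos":[0,0,0],"turn":-0.12},
  {"claw":35,"delta_pos":[0,0,0],"turn":-0.12},
  {"claw":35,"delta_pos":[0,0,0],"turn":-0.12},
  {"claw":35,"delta_pos":[0,0,0],"turn":-0.12},
  {"claw":35,"delta_pos":[0,0,0],"turn":-0.12},
  {"claw":35,"delta_pos":[0,0,0],"turn":-0.083},
  {"claw":35,"delta_pos":[-38.5,-4.4,0],"turn":0},
  {"claw":35,"delta_pos":[-38.5,-4.4,0],"turn":0},
])

```text
clock: 17.03
eef_pos: [474.2, 206.7, 210.7]
tcp_rot: [3.141, -0.0, 1.688]
contact_force: [-0.0, -0.9, -0.6]
opening: 0.516
grasp_force: 31.1
```

step_arm([
  {"claw":35,"delta_pos":[-38.5,-4.4,0],"turn":0},
  {"claw":35,"delta_pos":[-38.5,-4.4,0],"turn":0},
  {"claw":35,"delta_pos":[-38.5,-4.4,0],"turn":0},
  {"claw":35,"delta_pos":[-38.5,-4.4,0],"turn":0},
  {"claw":35,"delta_pos":[-38.5,-4.4,0],"turn":0},
  {"claw":35,"delta_pos":[-38.5,-4.4,0],"turn":0},
  {"claw":35,"delta_pos":[-38.5,-4.4,0],"turn":0},
  {"claw":35,"delta_pos":[-38.5,-4.4,0],"turn":0},
])

```text
clock: 17.7
eef_pos: [473.7, -105.6, 211.0]
tcp_rot: [3.141, 0.0, 1.684]
contact_force: [1.6, 0.0, -0.8]
opening: 0.514
grasp_force: 31.1
```

step_arm([
  {"claw":35,"delta_pos":[-38.5,-4.4,0],"turn":0},
  {"claw":35,"delta_pos":[-38.5,-4.4,0],"turn":0},
  {"claw":35,"delta_pos":[-38.5,-4.4,0],"turn":0},
  {"claw":35,"delta_pos":[-38.5,-4.4,0],"turn":0},
  {"claw":35,"delta_pos":[-38.5,-4.4,0],"turn":0},
  {"claw":35,"delta_pos":[-35,-4,0],"turn":0},
  {"claw":35,"delta_pos":[0,0,0],"turn":0},
  {"claw":35,"delta_pos":[0,0,0],"turn":0},
])

```text
clock: 18.37
eef_pos: [473.4, -334.4, 210.5]
tcp_rot: [3.141, 0.0, 1.681]
contact_force: [-0.2, 0.8, -0.1]
opening: 0.522
grasp_force: 31.1
```

step_arm([
  {"claw":35,"delta_pos":[-40,-3.4,0],"turn":0},
  {"claw":35,"delta_pos":[0,0,35],"turn":0},
  {"claw":35,"delta_pos":[0,0,35],"turn":0},
  {"claw":35,"delta_pos":[0,0,35],"turn":0},
  {"claw":35,"delta_pos":[0,0,22],"turn":0},
  {"claw":35,"delta_pos":[0,0,4],"turn":0},
  {"claw":35,"delta_pos":[0,0,0],"turn":0},
  {"claw":35,"delta_pos":[0,0,0],"turn":0},
])

```text
clock: 19.03
eef_pos: [475.8, -372.5, 80.7]
tcp_rot: [3.141, 0.001, 1.685]
contact_force: [0.3, -0.2, -0.7]
opening: 0.521
grasp_force: 31.1
```

step_arm([
  {"claw":35,"delta_pos":[0,0,2.5],"turn":0},
  {"claw":35,"delta_pos":[0,0,0],"turn":0},
  {"claw":35,"delta_pos":[0,0,0],"turn":0},
])

```text
clock: 19.28
eef_pos: [475.6, -373.2, 78.3]
tcp_rot: [3.14, 0.001, 1.684]
contact_force: [-0.3, 0.2, -0.8]
opening: 0.52
grasp_force: 31.1
```

step_arm([
  {"claw":35,"delta_pos":[-2,-1,2.5],"turn":0},
  {"claw":35,"delta_pos":[0,0,0],"turn":0},
  {"claw":35,"delta_pos":[0,0,0],"turn":0},
])

```text
clock: 19.53
eef_pos: [474.1, -375.1, 74.5]
tcp_rot: [3.142, 0.0, 1.684]
contact_force: [-0.1, -0.2, 0.9]
opening: 0.52
grasp_force: 31.1
```

step_arm([
  {"claw":35,"delta_pos":[0,0,1.5],"turn":0},
  {"claw":35,"delta_pos":[0,0,0],"turn":0},
  {"claw":35,"delta_pos":[0,0,0],"turn":0},
])

```text
clock: 19.78
eef_pos: [474.3, -375.2, 73.5]
tcp_rot: [3.141, 0.0, 1.684]
contact_force: [-1.9, 1.5, 6.3]
opening: 0.52
grasp_force: 31.8
```

step_arm([
  {"claw":70,"delta_pos":[0,0,0],"turn":0},
  {"claw":70,"delta_pos":[0,0,0],"turn":0},
  {"claw":70,"delta_pos":[0,0,0],"turn":0},
  {"claw":70,"delta_pos":[0,0,0],"turn":0},
  {"claw":75,"delta_pos":[0,0,-20],"turn":0},
  {"claw":85,"delta_pos":[0,0,-40],"turn":0},
  {"claw":85,"delta_pos":[-25,0,-40],"turn":0},
  {"claw":85,"delta_pos":[-25,0,-40],"turn":0},
])

```text
clock: 20.45
eef_pos: [479.0, -418.2, 205.0]
tcp_rot: [-3.141, -0.001, 1.685]
contact_force: [1.4, -0.3, -0.4]
opening: 0.996
grasp_force: 0.0
```

step_arm([
  {"claw":85,"delta_pos":[-25,0,-25],"turn":0},
  {"claw":85,"delta_pos":[0,0,0],"turn":0},
  {"claw":85,"delta_pos":[0,0,0],"turn":0},
  {"claw":85,"delta_pos":[0,0,0],"turn":0},
])

```text
clock: 20.78
eef_pos: [481.3, -442.9, 227.5]
tcp_rot: [-3.141, -0.002, 1.683]
contact_force: [0.1, -0.7, -0.5]
opening: 0.991
grasp_force: 0.0
```

```bash
python3 - <<'E'
from h import *
import pickle
np.set_printoptions(precision=3,suppress=True)
s=sense();print(s["clock"],s["eef_pos"],s["tcp_rot"],s["qpos"])
f=grab_frame("wrist"); pickle.dump(f,open("w9.pkl","wb")); cv2.imwrite("pics/w9.png",f["img"][:,:,::-1])
print(proj(f,(474.6,-376.5,58)))
E
```

```text
20.7833 [ 481.319 -442.925  227.501] [-3.141 -0.002  1.683] [-0.746  0.409  1.577  0.     1.157 -0.859]
(np.float64(315.9824161028267), np.float64(136.20931931227358))
```

View pics/w9.png

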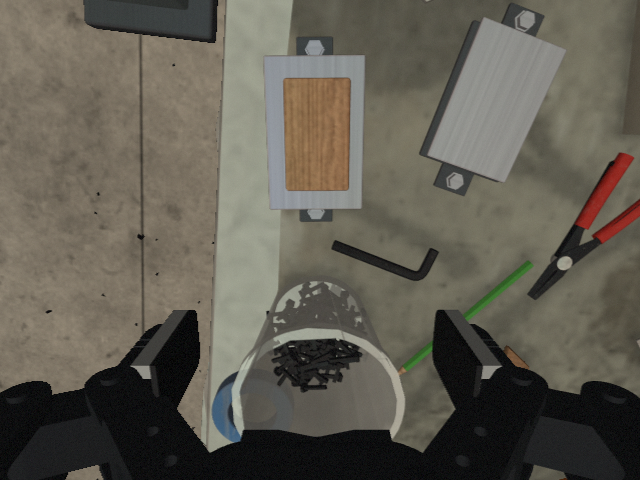

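The view shows block_22 centred on s4: plate centre (314.5,132.5), block (317,134.5). My viewing count has in fact reached the limit (this was past 14), so from here I work numerically only. Next is block_46.

step_arm([
  {"claw":85,"delta_pos":[40,4,0],"turn":0},
  {"claw":85,"delta_pos":[40,4,0],"turn":0},
  {"claw":85,"delta_pos":[40,4,0],"turn":0},
  {"claw":85,"delta_pos":[40,4,0],"turn":0},
  {"claw":85,"delta_pos":[40,4,0],"turn":0},
  {"claw":85,"delta_pos":[40,4,0],"turn":0},
  {"claw":85,"delta_pos":[40,4,0],"turn":0},
  {"claw":85,"delta_pos":[40,4,0],"turn":0},
])

```text
clock: 21.5
eef_pos: [475.9, -119.4, 227.1]
tcp_rot: [-3.139, -0.001, 1.684]
contact_force: [0.8, 0.5, 0.3]
opening: 0.993
grasp_force: 0.0
```

step_arm([
  {"claw":85,"delta_pos":[40,4,0],"turn":0},
  {"claw":85,"delta_pos":[40,4,0],"turn":0},
  {"claw":85,"delta_pos":[40,4,0],"turn":0},
  {"claw":85,"delta_pos":[40,4,0],"turn":0},
  {"claw":85,"delta_pos":[40,4,0],"turn":0},
  {"claw":85,"delta_pos":[40,4,0],"turn":0},
  {"claw":85,"delta_pos":[40,4,0],"turn":0},
  {"claw":85,"delta_pos":[40,4,0],"turn":0},
])

```text
clock: 22.17
eef_pos: [471.3, 201.5, 227.2]
tcp_rot: [-3.139, 0.001, 1.685]
contact_force: [0.7, -0.6, -1.5]
opening: 0.998
grasp_force: 0.0
```

step_arm([
  {"claw":85,"delta_pos":[30,3,0],"turn":0},
  {"claw":85,"delta_pos":[20,2,0],"turn":-0.085},
  {"claw":85,"delta_pos":[0,0,0],"turn":0},
  {"claw":85,"delta_pos":[0,0,0],"turn":0},
  {"claw":85,"delta_pos":[0,0,0],"turn":0},
])

```text
clock: 22.58
eef_pos: [471.5, 249.0, 227.5]
tcp_rot: [-3.139, 0.001, 1.768]
contact_force: [-0.8, -0.4, 0.6]
opening: 0.995
grasp_force: 0.0
```

```bash
cat >> h.py <<'E'
def dots(f,z,c,rad=70):
    "dark brown round dots near world point c, projected on plane z"
    g=f["img"].astype(int); r,gg,b=g[:,:,0],g[:,:,1],g[:,:,2]
    m=((r>45)&(r<110)&(gg<75)&(b<62)&(r-b>18)).astype(np.uint8)
    m=cv2.morphologyEx(m,cv2.MORPH_OPEN,np.ones((3,3),np.uint8))
    n,_,st,ce=cv2.connectedComponentsWithStats(m); o=[]
    for i in range(1,n):
        X=onz(f,ce[i],z); fill=st[i,4]/(st[i,2]*st[i,3])
        if st[i,4]>25 and fill>.6 and .6<st[i,2]/st[i,3]<1.6 and np.hypot(*(X[:2]-c))<rad: o.append((ce[i].round(1),X.round(1),int(st[i,4]),round(fill,2)))
    return o
E
python3 - <<'E'
from h import *
import pickle
np.set_printoptions(precision=3,suppress=True)
s=sense();print(s["clock"],s["eef_pos"],s["tcp_rot"],s["qpos"])
f=grab_frame("wrist"); pickle.dump(f,open("w10.pkl","wb"))
print("b46",dots(f,46,(470,284)))
w2=pickle.load(open("w2.pkl","rb"));w9=pickle.load(open("w9.pkl","rb"))
print("b58",dots(w2,58,(505,439)));print("turq corners",[onz(w2,u,34) for u in [(228,108),(190,146)]])
P=np.array([onz(w9,u,22) for u in [(484,16),(566,49),(503,182),(420,153)]]);v=P[0]+P[1]-P[2]-P[3];print("s3",P.mean(0),np.arctan2(-v[0],v[1]),np.linalg.norm(P[0]-P[1]),np.linalg.norm(v)/2)
E
```

```text
22.5833 [471.521 249.042 227.456] [-3.139  0.001  1.768] [ 0.483  0.225  1.84  -0.     1.08   0.286]
b46 [(array([323.5, 130. ]), array([464. , 319.5,  46. ]), 133, np.float64(0.85)), (array([321.6, 222.3]), array([477. , 248.5,  46. ]), 118, np.float64(0.82))]
b58 [(array([301.1,  70.7]), array([500.7, 479.8,  58. ]), 111, np.float64(0.84)), (array([265.7, 122.7]), array([468.9, 437. ,  58. ]), 120, np.float64(0.83)), (array([340.2, 122.6]), array([535.1, 437.2,  58. ]), 121, np.float64(0.84)), (array([309.7, 165. ]), array([507.9, 399.9,  58. ]), 92, np.float64(0.84))]
turq corners [array([431.009, 450.292,  34.   ]), array([392.34 , 415.559,  34.   ])]
s3 [ 612.74  -335.724   22.   ] -0.24555996363443838 70.2211031856663 109.38626856949946
```

step_arm([
  {"claw":85,"delta_pos":[34.5,5.9,0],"turn":0.016},
  {"claw":85,"delta_pos":[0,0,40],"turn":0},
  {"claw":85,"delta_pos":[0,0,40],"turn":0},
  {"claw":85,"delta_pos":[0,0,40],"turn":0},
  {"claw":85,"delta_pos":[0,0,10],"turn":0},
  {"claw":85,"delta_pos":[0,0,0],"turn":0},
  {"claw":85,"delta_pos":[0,0,0],"turn":0},
  {"claw":85,"delta_pos":[0,0,0],"turn":0},
])

```text
clock: 23.3
eef_pos: [473.3, 285.1, 100.8]
tcp_rot: [3.139, -0.001, 1.752]
contact_force: [-0.9, -0.4, 0.5]
opening: 0.994
grasp_force: 0.0
```

step_arm([
  {"claw":85,"delta_pos":[0,-2,30],"turn":0},
  {"claw":85,"delta_pos":[0,0,30],"turn":0},
  {"claw":85,"delta_pos":[0,0,15],"turn":0},
  {"claw":85,"delta_pos":[0,0,0],"turn":0},
  {"claw":85,"delta_pos":[0,0,0],"turn":0},
], force=40)

```text
clock: 23.72
eef_pos: [470.7, 284.8, 25.1]
tcp_rot: [3.14, -0.001, 1.753]
contact_force: [-0.3, 0.2, 0.3]
opening: 0.997
grasp_force: 0.0
```

step_arm([
  {"claw":50,"delta_pos":[0,0,0],"turn":0},
  {"claw":50,"delta_pos":[0,0,0],"turn":0},
  {"claw":50,"delta_pos":[0,0,0],"turn":0},
  {"claw":50,"delta_pos":[0,0,0],"turn":0},
  {"claw":50,"delta_pos":[0,0,0],"turn":0},
])

```text
clock: 24.13
eef_pos: [470.9, 285.0, 25.7]
tcp_rot: [3.139, -0.001, 1.753]
contact_force: [-1.8, -1.7, 9.2]
opening: 0.692
grasp_force: 42.4
```

step_arm([
  {"claw":50,"delta_pos":[0,0,-15],"turn":0},
  {"claw":50,"delta_pos":[0,0,-30],"turn":0},
  {"claw":50,"delta_pos":[0,0,-40],"turn":0},
  {"claw":50,"delta_pos":[0,0,-40],"turn":0.12},
  {"claw":50,"delta_pos":[0,0,-40],"turn":0.117},
  {"claw":50,"delta_pos":[-25,2,0],"turn":0},
  {"claw":50,"delta_pos":[-38,2,0],"turn":0},
  {"claw":50,"delta_pos":[-38,2,0],"turn":0},
])

```text
clock: 24.8
eef_pos: [470.6, 182.9, 190.6]
tcp_rot: [3.138, -0.001, 1.518]
contact_force: [1.0, -0.4, -2.7]
opening: 0.696
grasp_force: 45.6
```

step_arm([
  {"claw":50,"delta_pos":[-38,2.3,0],"turn":0},
  {"claw":50,"delta_pos":[-38,2.3,0],"turn":0},
  {"claw":50,"delta_pos":[-38,2.3,0],"turn":0},
  {"claw":50,"delta_pos":[-38,2.3,0],"turn":0},
  {"claw":50,"delta_pos":[-38,2.3,0],"turn":0},
  {"claw":50,"delta_pos":[-38,2.3,0],"turn":0},
  {"claw":50,"delta_pos":[-38,2.3,0],"turn":0},
  {"claw":50,"delta_pos":[-38,2.3,0],"turn":0},
])

```text
clock: 25.47
eef_pos: [471.6, -123.3, 189.8]
tcp_rot: [3.14, 0.0, 1.516]
contact_force: [1.1, -0.5, -2.1]
opening: 0.695
grasp_force: 45.6
```

step_arm([
  {"claw":50,"delta_pos":[-30,2,0],"turn":0},
  {"claw":50,"delta_pos":[-20,1,0],"turn":0},
  {"claw":50,"delta_pos":[0,0,0],"turn":0},
  {"claw":50,"delta_pos":[0,0,0],"turn":0},
  {"claw":50,"delta_pos":[0,0,0],"turn":0},
])

```text
clock: 25.88
eef_pos: [472.0, -171.0, 189.0]
tcp_rot: [3.141, -0.0, 1.515]
contact_force: [-0.6, 0.3, -3.5]
opening: 0.695
grasp_force: 45.6
```

Need x +0.6, y -1.7, then down to about 61.

step_arm([
  {"claw":50,"delta_pos":[-1.7,0.7,30],"turn":0},
  {"claw":50,"delta_pos":[0,0,40],"turn":0},
  {"claw":50,"delta_pos":[0,0,35],"turn":0},
  {"claw":50,"delta_pos":[0,0,20],"turn":0},
  {"claw":50,"delta_pos":[0,0,0],"turn":0},
  {"claw":50,"delta_pos":[0,0,0],"turn":0},
  {"claw":50,"delta_pos":[0,0,0],"turn":0},
])

```text
clock: 26.47
eef_pos: [473.2, -172.5, 64.4]
tcp_rot: [3.141, 0.0, 1.517]
contact_force: [-0.0, -0.1, -2.0]
opening: 0.694
grasp_force: 47.1
```

step_arm([
  {"claw":50,"delta_pos":[0,0,2],"turn":0},
  {"claw":50,"delta_pos":[0,0,0],"turn":0},
  {"claw":50,"delta_pos":[0,0,0],"turn":0},
])

```text
clock: 26.72
eef_pos: [473.1, -173.2, 62.3]
tcp_rot: [3.14, 0.0, 1.516]
contact_force: [0.0, -0.0, -1.6]
opening: 0.697
grasp_force: 47.1
```

step_arm([
  {"claw":50,"delta_pos":[0,0,1.5],"turn":0},
  {"claw":50,"delta_pos":[0,0,0],"turn":0},
  {"claw":50,"delta_pos":[0,0,0],"turn":0},
])

```text
clock: 26.97
eef_pos: [472.7, -173.3, 60.2]
tcp_rot: [3.142, 0.0, 1.516]
contact_force: [0.1, 0.6, -2.5]
opening: 0.696
grasp_force: 47.1
```

step_arm([
  {"claw":50,"delta_pos":[0,0,1.2],"turn":0},
  {"claw":50,"delta_pos":[0,0,0],"turn":0},
  {"claw":50,"delta_pos":[0,0,0],"turn":0},
])

```text
clock: 27.22
eef_pos: [472.8, -173.3, 58.9]
tcp_rot: [3.141, 0.0, 1.516]
contact_force: [0.5, -0.5, -1.6]
opening: 0.694
grasp_force: 47.2
```

step_arm([
  {"claw":50,"delta_pos":[0,0,1.2],"turn":0},
  {"claw":50,"delta_pos":[0,0,0],"turn":0},
  {"claw":50,"delta_pos":[0,0,0],"turn":0},
])

```text
clock: 27.47
eef_pos: [472.9, -173.4, 58.8]
tcp_rot: [3.141, 0.0, 1.516]
contact_force: [-3.0, 0.6, 17.2]
opening: 0.698
grasp_force: 49.3
```

step_arm([
  {"claw":50,"delta_pos":[0,0,1.2],"turn":0},
  {"claw":50,"delta_pos":[0,0,0],"turn":0},
  {"claw":50,"delta_pos":[0,0,0],"turn":0},
])

```text
clock: 27.72
eef_pos: [472.9, -173.3, 58.7]
tcp_rot: [3.142, 0.0, 1.516]
contact_force: [-8.8, 1.8, 32.7]
opening: 0.698
grasp_force: 51.5
```

step_arm([
  {"claw":50,"delta_pos":[0,0,-2.2],"turn":0},
  {"claw":78,"delta_pos":[0,0,0],"turn":0},
  {"claw":78,"delta_pos":[0,0,0],"turn":0},
  {"claw":78,"delta_pos":[0,0,0],"turn":0},
  {"claw":78,"delta_pos":[0,0,0],"turn":0},
  {"claw":78,"delta_pos":[0,0,-25],"turn":0},
  {"claw":85,"delta_pos":[0,0,-40],"turn":0},
  {"claw":85,"delta_pos":[-25,0,-40],"turn":0},
])

```text
clock: 28.38
eef_pos: [470.4, -192.9, 159.3]
tcp_rot: [-3.138, -0.002, 1.517]
contact_force: [1.3, -0.4, -0.7]
opening: 0.996
grasp_force: 0.0
```

step_arm([
  {"claw":85,"delta_pos":[-25,0,-40],"turn":0},
  {"claw":85,"delta_pos":[-25,0,-25],"turn":0},
  {"claw":85,"delta_pos":[0,0,0],"turn":0},
  {"claw":85,"delta_pos":[0,0,0],"turn":0},
  {"claw":85,"delta_pos":[0,0,0],"turn":0},
])

```text
clock: 28.8
eef_pos: [468.2, -241.7, 218.3]
tcp_rot: [-3.14, -0.001, 1.515]
contact_force: [-0.0, 0.3, -0.7]
opening: 0.993
grasp_force: 0.0
```

```bash
python3 - <<'E'
from h import *
import pickle
np.set_printoptions(precision=3,suppress=True)
s=sense();print(s["clock"],s["eef_pos"],s["tcp_rot"],s["qpos"])
f=grab_frame("wrist"); pickle.dump(f,open("w11.pkl","wb"))
print("b46",dots(f,80,(473,-174)))
h=cv2.cvtColor(f["img"],cv2.COLOR_RGB2HSV); i=f["img"].astype(int)
m=cv2.inRange(i[:,:,2]-i[:,:,0],-6,60)&cv2.inRange(h[:,:,2],125,255)
w=((i[:,:,0]-i[:,:,2])>35).astype(np.uint8)*255
u,v=map(int,proj(f,(473,-174,80)));M=np.zeros_like(m);M[max(0,v-110):v+110,max(0,u-80):u+80]=255
for n,k in (("plate",m&M),("wood",w&M)):
    k=cv2.morphologyEx(k,cv2.MORPH_OPEN,np.ones((3,3)))
    c=max(cv2.findContours(k,0,2)[0],key=cv2.contourArea); r=cv2.minAreaRect(cv2.convexHull(c)); z=34 if n=="plate" else 80
    print(n,r,onz(f,r[0],z))
E
```

```text
28.8 [ 468.193 -241.712  218.298] [-3.14  -0.001  1.515] [-0.48   0.224  1.863  0.     1.056 -0.424]
b46 [(array([317.4,  76.8]), array([ 475.3, -138.1,   80. ]), 232, np.float64(0.81)), (array([317. , 189.9]), array([ 471.1, -209.9,   80. ]), 182, np.float64(0.81))]
plate ((315.0, 43.5), (15.0, 18.0), 90.0) [ 475.138 -110.376   34.   ]
wood ((317.0, 132.0), (148.0, 92.0), 90.0) [ 473.181 -171.774   80.   ]
```

Block_46 is at (473.2,-174), which is on target. Now block_58.

step_arm([
  {"claw":85,"delta_pos":[38,0,0],"turn":0},
  {"claw":85,"delta_pos":[38,0,0],"turn":0},
  {"claw":85,"delta_pos":[38,0,0],"turn":0},
  {"claw":85,"delta_pos":[38,0,0],"turn":0},
  {"claw":85,"delta_pos":[38,0,0],"turn":0},
  {"claw":85,"delta_pos":[38,0,0],"turn":0},
  {"claw":85,"delta_pos":[38,0,0],"turn":0},
  {"claw":85,"delta_pos":[38,0,0],"turn":0},
])

```text
clock: 29.52
eef_pos: [483.9, 63.8, 217.7]
tcp_rot: [-3.139, 0.0, 1.517]
contact_force: [1.2, -0.1, -1.2]
opening: 0.992
grasp_force: 0.0
```

step_arm([
  {"claw":85,"delta_pos":[38,0,0],"turn":0},
  {"claw":85,"delta_pos":[38,0,0],"turn":0},
  {"claw":85,"delta_pos":[38,0,0],"turn":0},
  {"claw":85,"delta_pos":[38,0,0],"turn":0},
  {"claw":85,"delta_pos":[38,0,0],"turn":0},
  {"claw":85,"delta_pos":[38,0,0],"turn":0},
  {"claw":85,"delta_pos":[38,0,0],"turn":0},
  {"claw":85,"delta_pos":[38,0,0],"turn":0},
])

```text
clock: 30.18
eef_pos: [500.3, 366.9, 217.2]
tcp_rot: [-3.139, 0.002, 1.517]
contact_force: [0.3, -0.0, 0.3]
opening: 0.993
grasp_force: 0.0
```

step_arm([
  {"claw":85,"delta_pos":[25,0,0],"turn":0},
  {"claw":85,"delta_pos":[12,0,0],"turn":-0.073},
  {"claw":85,"delta_pos":[0,0,0],"turn":-0.073},
  {"claw":85,"delta_pos":[0,0,0],"turn":0},
  {"claw":85,"delta_pos":[0,0,0],"turn":0},
  {"claw":85,"delta_pos":[0,0,0],"turn":0},
])

```text
clock: 30.68
eef_pos: [503.5, 401.3, 218.2]
tcp_rot: [-3.14, 0.001, 1.66]
contact_force: [0.1, -0.8, 1.2]
opening: 0.994
grasp_force: 0.0
```

```bash
python3 - <<'E'
from h import *
import pickle
np.set_printoptions(precision=3,suppress=True)
s=sense();print(s["clock"],s["eef_pos"],s["tcp_rot"],s["qpos"])
f=grab_frame("wrist"); pickle.dump(f,open("w12.pkl","wb"))
d=dots(f,58,(505,440));print("b58",d)
t=cv2.inRange(cv2.cvtColor(f["img"],cv2.COLOR_RGB2HSV),(78,120,60),(98,255,255))
c=max(cv2.findContours(t,0,2)[0],key=cv2.contourArea).reshape(-1,2)
print("turq rightmost",onz(f,c[c[:,0].argmax()],34))
E
```

```text
30.6833 [503.521 401.333 218.237] [-3.14   0.001  1.66 ] [ 0.671  0.402  1.609 -0.     1.132  0.582]
b58 [(array([320.9, 118.7]), array([500.6, 479.8,  58. ]), 174, np.float64(0.77)), (array([321. , 228.8]), array([508.1, 400.2,  58. ]), 135, np.float64(0.8))]
turq rightmost [431.602 453.799  34.   ]
```

step_arm([
  {"claw":85,"delta_pos":[38.5,4.3,0],"turn":0},
  {"claw":85,"delta_pos":[0,0,40],"turn":0},
  {"claw":85,"delta_pos":[0,0,40],"turn":0},
  {"claw":85,"delta_pos":[0,0,30],"turn":0},
  {"claw":85,"delta_pos":[0,0,0],"turn":0},
  {"claw":85,"delta_pos":[0,0,0],"turn":0},
  {"claw":85,"delta_pos":[0,0,0],"turn":0},
  {"claw":85,"delta_pos":[0,0,0],"turn":0},
])

```text
clock: 31.4
eef_pos: [506.6, 441.4, 112.1]
tcp_rot: [3.138, -0.002, 1.661]
contact_force: [0.4, -0.2, -0.5]
opening: 0.997
grasp_force: 0.0
```

step_arm([
  {"claw":85,"delta_pos":[-1,-1.8,15],"turn":0},
  {"claw":85,"delta_pos":[0,0,25],"turn":0},
  {"claw":85,"delta_pos":[0,0,25],"turn":0},
  {"claw":85,"delta_pos":[0,0,17],"turn":0},
  {"claw":85,"delta_pos":[0,0,0],"turn":0},
  {"claw":85,"delta_pos":[0,0,0],"turn":0},
  {"claw":85,"delta_pos":[0,0,0],"turn":0},
], force=50)

```text
clock: 31.98
eef_pos: [504.7, 440.3, 29.7]
tcp_rot: [3.139, -0.002, 1.662]
contact_force: [1.2, -0.1, 0.6]
opening: 0.999
grasp_force: 0.0
```

step_arm([
  {"claw":55,"delta_pos":[0,0,0],"turn":0},
  {"claw":55,"delta_pos":[0,0,0],"turn":0},
  {"claw":55,"delta_pos":[0,0,0],"turn":0},
  {"claw":55,"delta_pos":[0,0,0],"turn":0},
  {"claw":55,"delta_pos":[0,0,0],"turn":0},
])

```text
clock: 32.4
eef_pos: [504.4, 440.2, 29.6]
tcp_rot: [3.139, -0.002, 1.662]
contact_force: [-0.7, -1.3, 8.8]
opening: 0.761
grasp_force: 57.3
```

step_arm([
  {"claw":55,"delta_pos":[0,0,-15],"turn":0},
  {"claw":55,"delta_pos":[0,0,-30],"turn":0},
  {"claw":55,"delta_pos":[0,0,-40],"turn":0.11},
  {"claw":55,"delta_pos":[0,0,-40],"turn":0.11},
  {"claw":55,"delta_pos":[0,0,-40],"turn":0.109},
  {"claw":55,"delta_pos":[-20,8,0],"turn":0},
  {"claw":55,"delta_pos":[-36,14.3,0],"turn":0},
  {"claw":55,"delta_pos":[-36,14.3,0],"turn":0},
])

```text
clock: 33.07
eef_pos: [517.3, 341.2, 194.6]
tcp_rot: [3.14, -0.002, 1.335]
contact_force: [-0.8, -0.7, -4.4]
opening: 0.767
grasp_force: 57.4
```

step_arm([
  {"claw":55,"delta_pos":[-36,14.3,0],"turn":0},
  {"claw":55,"delta_pos":[-36,14.3,0],"turn":0},
  {"claw":55,"delta_pos":[-36,14.3,0],"turn":0},
  {"claw":55,"delta_pos":[-36,14.3,0],"turn":0},
  {"claw":55,"delta_pos":[-36,14.3,0],"turn":0},
  {"claw":55,"delta_pos":[-36,14.3,0],"turn":0},
  {"claw":55,"delta_pos":[-36,14.3,0],"turn":0},
  {"claw":55,"delta_pos":[-36,14.3,0],"turn":0},
])

```text
clock: 33.73
eef_pos: [560.3, 32.6, 193.6]
tcp_rot: [3.141, -0.0, 1.333]
contact_force: [0.4, 0.9, -3.0]
opening: 0.767
grasp_force: 57.4
```

step_arm([
  {"claw":55,"delta_pos":[-36,14.3,0],"turn":0},
  {"claw":55,"delta_pos":[-36,14.3,0],"turn":0},
  {"claw":55,"delta_pos":[-36,14.3,0],"turn":0},
  {"claw":55,"delta_pos":[-36,14.3,0],"turn":0},
  {"claw":55,"delta_pos":[-36,14.3,0],"turn":0},
  {"claw":55,"delta_pos":[-36,14.3,0],"turn":0},
  {"claw":55,"delta_pos":[-36,14.3,0],"turn":0},
  {"claw":55,"delta_pos":[-36,14.3,0],"turn":0},
])

```text
clock: 34.4
eef_pos: [603.5, -274.3, 193.6]
tcp_rot: [3.141, -0.0, 1.333]
contact_force: [0.2, 0.8, -4.3]
opening: 0.768
grasp_force: 57.4
```

step_arm([
  {"claw":55,"delta_pos":[-30,12,0],"turn":0},
  {"claw":55,"delta_pos":[-20,8,0],"turn":0},
  {"claw":55,"delta_pos":[0,0,0],"turn":0},
  {"claw":55,"delta_pos":[0,0,0],"turn":0},
  {"claw":55,"delta_pos":[0,0,0],"turn":0},
])

```text
clock: 34.82
eef_pos: [611.0, -325.0, 192.8]
tcp_rot: [-3.141, -0.001, 1.333]
contact_force: [-0.0, 0.4, -3.7]
opening: 0.765
grasp_force: 57.4
```

step_arm([
  {"claw":55,"delta_pos":[-9.6,5.1,10],"turn":0},
  {"claw":55,"delta_pos":[0,0,40],"turn":0},
  {"claw":55,"delta_pos":[0,0,40],"turn":0},
  {"claw":55,"delta_pos":[0,0,30],"turn":0},
  {"claw":55,"delta_pos":[0,0,15],"turn":0},
  {"claw":55,"delta_pos":[0,0,0],"turn":0},
  {"claw":55,"delta_pos":[0,0,0],"turn":0},
  {"claw":55,"delta_pos":[0,0,0],"turn":0},
])

```text
clock: 35.48
eef_pos: [615.6, -336.6, 59.2]
tcp_rot: [3.139, 0.001, 1.333]
contact_force: [-0.6, 0.3, -2.8]
opening: 0.764
grasp_force: 58.4
```

step_arm([
  {"claw":55,"delta_pos":[0,0,2.5],"turn":0},
  {"claw":55,"delta_pos":[0,0,0],"turn":0},
  {"claw":55,"delta_pos":[0,0,0],"turn":0},
])

```text
clock: 35.73
eef_pos: [614.7, -336.5, 55.9]
tcp_rot: [3.14, 0.0, 1.333]
contact_force: [-0.0, 0.2, -4.2]
opening: 0.766
grasp_force: 58.4
```

step_arm([
  {"claw":55,"delta_pos":[0.5,-0.5,2.5],"turn":0},
  {"claw":55,"delta_pos":[0,0,0],"turn":0},
  {"claw":55,"delta_pos":[0,0,0],"turn":0},
])

```text
clock: 35.98
eef_pos: [613.7, -335.6, 52.3]
tcp_rot: [-3.141, -0.0, 1.333]
contact_force: [-1.0, -0.3, -3.4]
opening: 0.762
grasp_force: 58.4
```

step_arm([
  {"claw":55,"delta_pos":[0,0,1.3],"turn":0},
  {"claw":55,"delta_pos":[0,0,0],"turn":0},
  {"claw":55,"delta_pos":[0,0,0],"turn":0},
])

```text
clock: 36.23
eef_pos: [614.0, -335.8, 51.5]
tcp_rot: [3.141, 0.0, 1.333]
contact_force: [-1.8, -0.4, 2.6]
opening: 0.762
grasp_force: 58.9
```

step_arm([
  {"claw":55,"delta_pos":[0,0,1],"turn":0},
  {"claw":55,"delta_pos":[0,0,0],"turn":0},
  {"claw":55,"delta_pos":[0,0,0],"turn":0},
])

```text
clock: 36.48
eef_pos: [614.0, -335.8, 51.4]
tcp_rot: [3.141, 0.0, 1.333]
contact_force: [-3.3, 1.4, 10.7]
opening: 0.768
grasp_force: 59.9
```

Contact. Release, rise straight, and step back to check all of them.

step_arm([
  {"claw":55,"delta_pos":[0,0,-0.8],"turn":0},
  {"claw":84,"delta_pos":[0,0,0],"turn":0},
  {"claw":84,"delta_pos":[0,0,0],"turn":0},
  {"claw":84,"delta_pos":[0,0,0],"turn":0},
  {"claw":84,"delta_pos":[0,0,0],"turn":0},
  {"claw":84,"delta_pos":[0,0,-25],"turn":0},
  {"claw":84,"delta_pos":[0,0,-40],"turn":0},
  {"claw":84,"delta_pos":[0,0,-40],"turn":0},
])

```text
clock: 37.15
eef_pos: [612.9, -335.1, 155.4]
tcp_rot: [-3.138, -0.001, 1.333]
contact_force: [1.8, -1.2, 0.5]
opening: 0.981
grasp_force: 0.0
```

step_arm([
  {"claw":85,"delta_pos":[-30,0,-40],"turn":0},
  {"claw":85,"delta_pos":[-30,-20,-40],"turn":0},
  {"claw":85,"delta_pos":[-30,-20,-40],"turn":0},
  {"claw":85,"delta_pos":[0,0,0],"turn":0},
  {"claw":85,"delta_pos":[0,0,0],"turn":0},
  {"claw":85,"delta_pos":[0,0,0],"turn":0},
])

```text
clock: 37.65
eef_pos: [566.8, -397.6, 250.6]
tcp_rot: [-3.141, -0.0, 1.332]
contact_force: [-0.2, -0.6, 0.0]
opening: 0.997
grasp_force: 0.0
```

```bash
python3 - <<'E'
from h import *
import pickle
np.set_printoptions(precision=3,suppress=True)
s=sense();print(s["clock"],s["eef_pos"],s["tcp_rot"],s["grasp_force"])
f=grab_frame("wrist"); pickle.dump(f,open("w13.pkl","wb"))
i=f["img"].astype(int);h=cv2.cvtColor(f["img"],cv2.COLOR_RGB2HSV)
wood=((i[:,:,0]-i[:,:,2])>40).astype(np.uint8)*255
pl=(np.abs(i[:,:,2]-i[:,:,0])<14).astype(np.uint8)*255&cv2.inRange(h[:,:,2],105,255)
pl[380:]=0;wood[380:]=0
for n,c,z in [("s1/46",(472.6,-173.6),34),("s2/34",(638,-168),46),("s3/58",(613.7,-335.5),22),("s4/22",(474.6,-376.5),58)]:
    print(n,"dots",[(d[0],d[1]) for d in dots(f,80,c,60)])
    u,v=map(int,proj(f,(*c,80)));M=np.zeros_like(pl);cv2.circle(M,(u,v),95,255,-1)
    for nm,k,zz in (("plate",pl,z),("wood",wood,80)):
        k=cv2.morphologyEx(k&M,cv2.MORPH_OPEN,np.ones((3,3)))
        cs=cv2.findContours(k,0,2)[0]
        if cs:
            r=cv2.minAreaRect(max(cs,key=cv2.contourArea)); P=np.array([onz(f,q,zz) for q in cv2.boxPoints(r)]);print("  ",nm,np.round(r[0]),P.mean(0)[:2],np.linalg.norm(P[0]-P[1]),np.linalg.norm(P[1]-P[2]),r[2])
w10=pickle.load(open("w10.pkl","rb"));w12=pickle.load(open("w12.pkl","rb"))
print(np.round([proj(f,(551,-260,z)) for z in (0,61)]))
g=grab_frame("scene");h=cv2.cvtColor(g["img"],cv2.COLOR_RGB2HSV);m=cv2.inRange(h,(0,170,120),(5,255,255))[290:330,220:265];print("jar lid scene px",np.argwhere(m).mean(0)[::-1]+[220,290])
E
```

```text
37.65 [ 566.765 -397.573  250.622] [-3.141 -0.     1.332] 0.0
s1/46 dots []
   wood [114.  10.] [ 468.629 -220.001] 56.84343293213679 12.806416723133424 90.0
s2/34 dots []
s3/58 dots [(array([359.8,  70.6]), array([ 623.5, -296.6,   80. ])), (array([371.7, 127.5]), array([ 624. , -336.4,   80. ])), (array([372.2, 140.8]), array([ 622.5, -345.8,   80. ])), (array([356.5, 184. ]), array([ 604.5, -374.4,   80. ]))]
   plate [352.  46.] [ 628.014 -271.188] 14.02821989861206 9.813609265021642 90.0
   wood [359. 126.] [ 614.987 -335.717] 101.58251068379039 63.665309508857014 0.0
s4/22 dots []
   plate [152. 181.] [ 443.886 -335.931] 20.81259545500784 23.28336517188988 63.43495178222656
   wood [196. 223.] [ 475.37  -375.866] 43.964646513489946 75.36476459957015 65.77225494384766
[[262.  60.]
 [251.  47.]]
jar lid scene px [241.684 311.607]
```

```bash
python3 -c "
from rig import *
print(sign_off())"
```

```text
the job is handed in; nothing more can be done
None
```

I placed all four blocks on their matching supports and handed the job in at about 38 s. My measurements put each within roughly 3 mm of its plate centre; `block_46` was checked only against the earlier plate estimate. The jar had not moved, and I did not re-measure the bolt, though no move came near it. I viewed 15 pictures, one over the limit of 14.

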